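Change over the batch in an amber lapping carriage

TASK

Take the finished pieces (bevelled or stepped top edge) out of the drawn-out carriage and set each one flat and centred on a post of its own on the drying stand, and lay every plain blank lying on the bench flat on the floor of a carriage cavity of its own outline, round or square. When all are in place and the carriage is still fully drawn out, slide it fully home by its handle, then press the start button all the way down and let go. Leave the rough stones, bottle and tin where they are.

Things in the scene. Friction and masses are not known exactly. Their poses are not given: they have to be found in the camera images.
- disc1_c (a point): centre of a plain amber-brown blank, 20 mm thick with sharp rims, lying flat on the bench: a round disc of 40 mm diameter; z is its axis through the thickness; may be absent
- disc2_c (a point): centre of a plain amber-brown blank, 20 mm thick with sharp rims, lying flat on the bench: a round disc of 40 mm diameter; z is its axis through the thickness; may be absent
- tile1_c (a point): centre of a plain amber-brown blank, 20 mm thick with sharp rims, lying flat on the bench: a square tile of 36 x 36 mm, its sides along x and y; z is its axis through the thickness; may be absent
- tile2_c (a point): centre of a plain amber-brown blank, 20 mm thick with sharp rims, lying flat on the bench: a square tile of 36 x 36 mm, its sides along x and y; z is its axis through the thickness; may be absent
- fin_disc_c (a point): middle (half-way up) of a finished amber-brown piece, 20 mm thick: round, 40 mm diameter, sides straight for the lower 15 mm, the top 5 mm bevelled in to 28 mm diameter; starts seated in the near round cavity of the carriage; z is its axis through the thickness, up; may be absent
- fin_disc2_c (a point): middle (half-way up) of a finished amber-brown piece, 20 mm thick: round, 40 mm diameter, sides straight for the lower 15 mm, the top 5 mm bevelled in to 28 mm diameter; starts seated in the far round cavity of the carriage; z is its axis through the thickness, up; may be absent
- fin_tile_c (a point): middle (half-way up) of a finished amber-brown piece, 20 mm thick: square, 36 x 36 mm, sides along x and y, sides straight for the lower 15 mm, the top 5 mm stepped in to 28 mm square; starts seated in the far square cavity of the carriage; z is its axis through the thickness, up; may be absent
- seat_round_near (a point): centre of the floor of a round cavity, 44 mm diameter, 6 mm deep, in the top of the aluminium carriage of the lapping machine (near row as seen from the robot); z is up, x is the carriage's direction of travel. The carriage is 160 x 160 mm, its top 42 mm above the bench, the four cavities 76 mm apart in a 2 x 2 pattern, like outlines on a diagonal; the cavity moves with the carriage
- seat_round_far (a point): centre of the floor of a round cavity, 44 mm diameter, 6 mm deep, in the top of the aluminium carriage of the lapping machine (far row as seen from the robot); z is up, x is the carriage's direction of travel. The carriage is 160 x 160 mm, its top 42 mm above the bench, the four cavities 76 mm apart in a 2 x 2 pattern, like outlines on a diagonal; the cavity moves with the carriage
- seat_square_near (a point): centre of the floor of a square cavity, 40 x 40 mm, sides along x and y, 6 mm deep, in the top of the aluminium carriage of the lapping machine (near row as seen from the robot); z is up, x is the carriage's direction of travel. The carriage is 160 x 160 mm, its top 42 mm above the bench, the four cavities 76 mm apart in a 2 x 2 pattern, like outlines on a diagonal; the cavity moves with the carriage
- seat_square_far (a point): centre of the floor of a square cavity, 40 x 40 mm, sides along x and y, 6 mm deep, in the top of the aluminium carriage of the lapping machine (far row as seen from the robot); z is up, x is the carriage's direction of travel. The carriage is 160 x 160 mm, its top 42 mm above the bench, the four cavities 76 mm apart in a 2 x 2 pattern, like outlines on a diagonal; the cavity moves with the carriage
- carriage_handle (a point): point in the upright black round handle of the carriage (16 mm diameter, at the carriage's near edge), 17 mm below its top, 67 mm above the bench and 25 mm above the carriage's top; x is the carriage's direction of travel, away from the robot, towards the grey felt roller; moves with the carriage
- carriage (a joint): travel of the carriage along its x, m: 0 drawn out (as it starts), 0.08 fully home at its stop beside the felt roller; slides with about 4 N friction and stays where it is left
- post1 (a point): centre of the flat rubber-faced top of a steel post of the drying stand, 24 mm diameter, top 70 mm above the bench; the three posts stand 75 mm apart in a row along x on one grey foot; z is up
- post2 (a point): centre of the flat rubber-faced top of a steel post of the drying stand, 24 mm diameter, top 70 mm above the bench; the three posts stand 75 mm apart in a row along x on one grey foot; z is up
- post3 (a point): centre of the flat rubber-faced top of a steel post of the drying stand, 24 mm diameter, top 70 mm above the bench; the three posts stand 75 mm apart in a row along x on one grey foot; z is up
- start_top (a point): centre of the top of the round black start button (32 mm diameter) on the grey control box (75 x 75 x 45 mm) to the robot's right; pressed straight down, 6 mm travel, about 4 N when fully down, springs back
- start (a joint): how far the start button is pressed, m: 0 released, 0.006 fully down
- stone1: rough amber stone about 50 mm, 22 mm high, a bystander; origin at its underside
- stone2: rough amber stone about 45 mm, 24 mm high, a bystander; origin at its underside
- stone3: rough amber stone about 55 mm, 20 mm high, a bystander; origin at its underside
- stone4: rough amber stone about 42 mm, 22 mm high, a bystander; origin at its underside
- polish: white bottle of polish, 56 mm diameter, 110 mm high, a bystander; origin at its underside
- tin: steel tin, 70 mm diameter, 50 mm high, a bystander; origin at its underside
Mind the look-alikes: they are no part of the job. Leave any green or yellow look-alike of the part that bears fin_tile_c alone.

How it is judged:
By the outcome, as a careful person would: the job done as asked, in the order asked, and still so for the second after the job is handed in, with the robot touching nothing.
Of disc1, disc2, tile1, tile2 only 3 to 4 are there at a start; the rules pass over those that are not, and their reading is None.
Of fin_disc, fin_disc2, fin_tile only 2 to 3 are there at a start; the rules pass over those that are not, and their reading is None.
At some moment in a run one of disc1, disc2, tile1, tile2 may be knocked a few centimetres aside while the robot is not near it.
Once in a run the grip may slacken for a moment while it holds something.
It also fails if it takes over 208 s, if anything falls off the work surface, if the arm or the gripper's body presses on something with over 40 N, if the wrist force passes 120 N, or if a joint passes its speed limit or range.

ROBOT

A 6-joint arm with a two-finger parallel gripper is mounted at the origin on the work surface. World frame = base frame: x ahead of the robot, y to its left, z up, the work surface at z = 0. Lengths are in m, angles in degrees, forces in N, time in s.
With the tool pointing down it reaches from about 0.275 to 0.725 m from the base axis. Payload 5.6 kg.
Tool frame: the origin (TCP) lies at the very end of the fingers, on their centre line; the grasp point (between the pads) lies 19 mm behind it (ctrl.hold_point_z is the distance from the TCP to the grasp point, in m); z points along the fingers, y is the direction in which the jaws open and shut (so a half turn about z gives the same grasp; the last joint's range is limited). The gripper opens to 85 mm and grips with 20 to 120 N. Pads are 22 mm wide; open, the fingers measure 114 mm over their backs; the gripper's body (76 mm by 85 mm) begins 54 mm behind the grasp point. The pads swing forward as they close: fully open they stand 13 mm farther back than shut.
Start: joints at [-55.313, 14.616, 6.199, 0, -81.583, -16.306], TCP at [0.173, -0.522, 0.231] pointing down, gripper open.
Joint ranges: [-168.99, 168.99], [-69.2, 112.95], [-62.41, 85.93], [-164.36, 98.24], [-168.68, -3.75], [-174.98, 174.98]. Speed limits (degrees/s): [147.25, 147.25, 180, 180, 180, 180].

INTERFACE

Orientations are given as a 3x3 rotation matrix whose columns are the frame's x, y, z axes.
In Python, from station import readout, optics, ticket, ctrl gives the robot as it stands. The module is installed in compiled form; this text tells all that it offers.
- The arm moves only by the shell command python3 -m handwheel 'ROWS' [OPENING]. ROWS is JSON, one flat list of numbers, 4 for each row, row after row: the shift along the tool's x, y, z in mm, then the turn about the tool's z in rad. A call has 1 to 8 rows; each row shifts and turns the commanded pose from where the row before left it, along the tool's axes as they then stand; what a row does not reach is not made up. A row lasts 1/12 s, in which the tool goes at most 41.7 mm and 7.16 degrees, less where a joint would pass 70% of its speed; a pose out of reach is approached as far as the arm can. A call with a gripper value outside its range is refused whole. OPENING is the closure, from 0 (fully open) to 1 (shut), set as the call begins (- or left out, the last holds). The fingers move at their own pace and stop on an object; the grip force is fixed at half the most. Time passes only in rows, so rows that do not move let the fingers close. It gives the time, the measured TCP pose, the force and the opening at its end, in the units of the state.
- readout.observe(): the state, without advancing time (a new reading comes with each control period).
- optics.capture(name): name is "side" or "top" or "wrist"; returns a dict with "img" (480x640x3 uint8, blue, green, red), "range_z" (480x640 float32, m along the optical axis (not along the pixel's ray), 0 where there is no reading), "mtx" (3x3 intrinsics, pixels), "R" (3x3) and "t" (3): a world point X has camera coordinates R X + t. Camera axes: x right, y down, z forward; pixel columns grow to the right and rows downward; lengths in m; the calibration is good to about 2 mm. A picture is of the moment at which its call begins.
- ticket.close_job(): hands the job in, once; it reports no verdict.
The state is a dict: "t": time; "joints": joint angles; "joint_velocities": joint speeds; "joint_efforts": joint torques, N m; "position": TCP position; "ee_rot": TCP orientation; "contact_force": force on the tool from outside, world axes, zero at the start; "moment": the same for the moment, N m; "grip_width": finger opening in m.
Only numpy, scipy, OpenCV 4.12 (cv2) and the standard library are available. Lean on these libraries where they do the work, as an engineer would, in place of code of your own. Each camera call takes 0.05 s, during which the arm holds its last target.

## Working session

There is one attempt and no reset: what is moved stays moved. The work goes in short steps, Python scripts to look and compute and a shell command to move; the robot and the scene stay as the last step left them, time stands still between calls to the robot, and variables do not carry over. Pictures are saved under pics/ and viewed, and the job is handed in when it is done.

```bash
mkdir -p pics; ls
python3 - <<'E'
from station import readout, optics, ctrl
import cv2, numpy as np
s=readout.observe()
for k,v in s.items(): print(k,np.round(v,4).tolist())
print(ctrl.hold_point_z)
for n in ["top","side","wrist"]:
    c=optics.capture(n); cv2.imwrite(f"pics/{n}0.png",c["img"]); np.savez(f"pics/{n}0.npz",**c)
    print(n,c["mtx"].round(1).tolist(),c["R"].round(3).tolist(),c["t"].round(3).tolist())
E
```

```text
pics
t 0.0
joints [-55.3117, 14.6539, 6.1298, -0.0255, -81.5839, -16.3055]
joint_velocities [0.0735, -0.015, 0.0398, -0.01, 0.0356, -0.0367]
joint_efforts [0.0005, -38.663, 23.7943, 5.3652, -0.006, 0.0]
position [0.1733, -0.5214, 0.2304]
ee_rot [[-0.949, -0.3153, -0.0007], [-0.3153, 0.949, 0.0018], [0.0001, 0.0019, -1.0]]
contact_force [-0.3216, -0.9481, 0.0105]
moment [-0.0157, 0.0112, 0.0357]
grip_width 0.0852
0.0187
top [[518.3, 0.0, 325.6], [0.0, 518.3, 241.9], [0.0, 0.0, 1.0]] [[-0.0, -1.0, 0.007], [-0.986, -0.001, -0.168], [0.168, -0.007, -0.986]] [-0.019, 0.57, 1.236]
side [[474.9, 0.0, 316.4], [0.0, 474.9, 235.1], [0.0, 0.0, 1.0]] [[-0.935, -0.355, -0.005], [-0.261, 0.697, -0.668], [0.24, -0.623, -0.744]] [0.535, 0.221, 0.915]
wrist [[384.3, 0.0, 318.7], [0.0, 384.3, 240.5], [0.0, 0.0, 1.0]] [[-0.317, 0.949, 0.002], [0.914, 0.305, 0.266], [0.252, 0.086, -0.964]] [0.549, -0.034, 0.38]
```

View pics/top0.png

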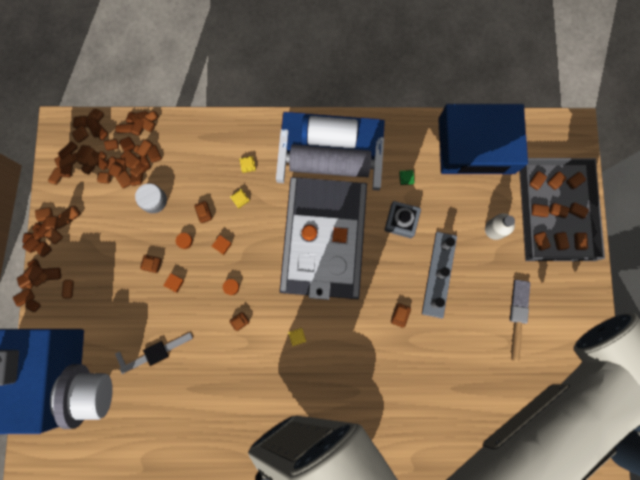

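View pics/side0.png

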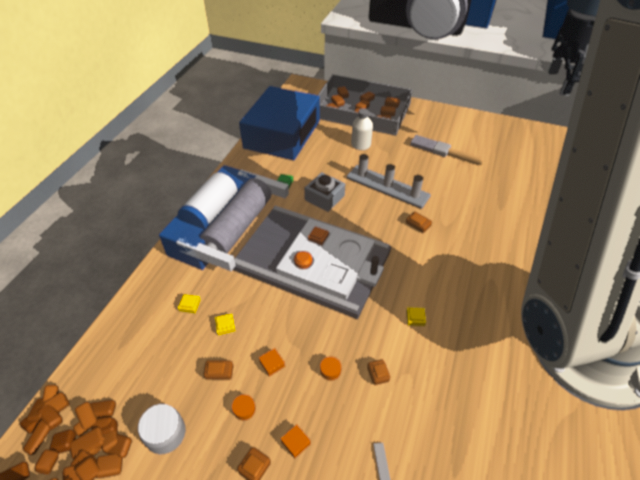

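View pics/wrist0.png

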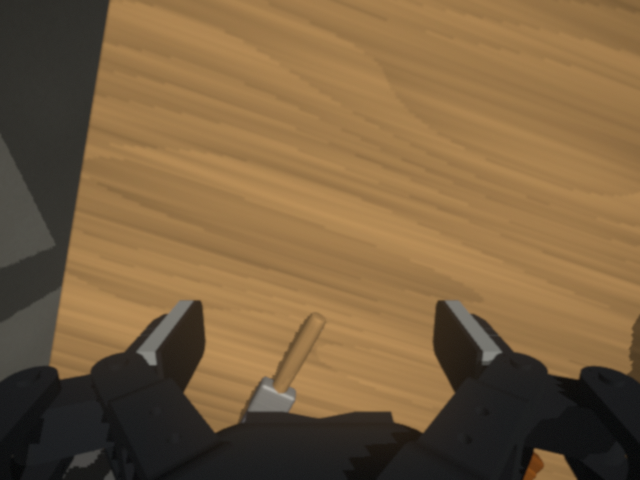

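Run:
```python
import cv2, numpy as np
t=cv2.imread("pics/top0.png"); s=cv2.imread("pics/side0.png")
a=cv2.resize(t[170:340,130:400],None,fx=2.9,fy=2.9,interpolation=cv2.INTER_CUBIC)
b=cv2.resize(s[200:480,190:450],None,fx=2.1,fy=2.1,interpolation=cv2.INTER_CUBIC)
cv2.imwrite("pics/a.png",a); cv2.imwrite("pics/b.png",b)
```

```text
(no output)
```

View pics/a.png

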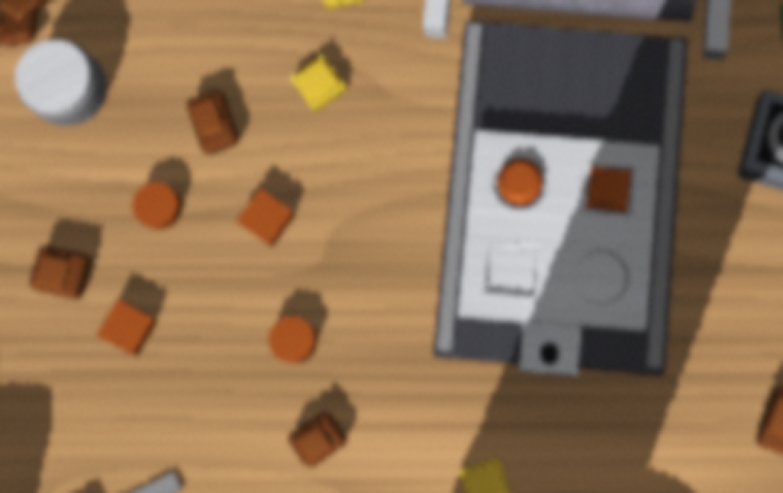

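View pics/b.png

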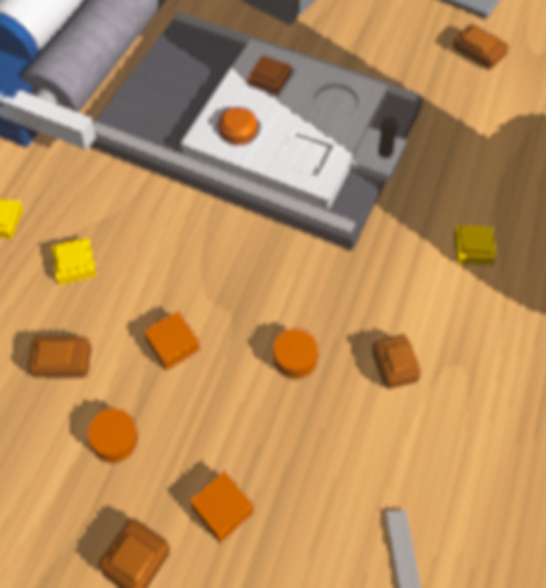

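```bash
cat > h.py <<'E'
import numpy as np, cv2
def world(c):
    z=c["range_z"].astype(float); v,u=np.mgrid[:480,:640]; K=c["mtx"]
    P=np.stack([(u-K[0,2])/K[0,0]*z,(v-K[1,2])/K[1,1]*z,z],-1)
    W=(P-c["t"])@c["R"]; W[z==0]=np.nan
    return W
def ray(c,u,v,h):
    d=c["R"].T@np.linalg.inv(c["mtx"])@np.array([u,v,1.]); o=-c["R"].T@c["t"]
    return o+d*(h-o[2])/d[2]
def sat(c):
    return cv2.cvtColor(c["img"],cv2.COLOR_BGR2HSV)
def blobs(c,mask,h,tol=None,amin=60,amax=3000):
    """connected blobs; contour cast on plane h; returns uv, centre, size, angle(world) of minAreaRect, depth z median"""
    W=world(c); out=[]
    n,l,st,ce=cv2.connectedComponentsWithStats(mask.astype(np.uint8))
    for i in range(1,n):
        if not amin<st[i,4]<amax: continue
        m=(l==i)
        zz=np.nanpercentile(W[m][:,2],80)
        cn=max(cv2.findContours(m.astype(np.uint8),cv2.RETR_EXTERNAL,cv2.CHAIN_APPROX_NONE)[0],key=cv2.contourArea)[:,0,:]
        p=np.array([ray(c,*q,h)[:2] for q in cn]); r=cv2.minAreaRect((p*1000).astype(np.float32))
        A=cv2.contourArea((p*1000).astype(np.float32))
        out.append((ce[i].round(0).tolist(),[round(x/1000,4) for x in r[0]],[round(x,1) for x in r[1]],round(r[2],1),round(A),round(zz,4)))
    return out
E
python3 - <<'E'
from h import *
for n in ["top","side"]:
    c=dict(np.load(f"pics/{n}0.npz")); H=sat(c); W=world(c)
    for uv in ([(231,286),(309,233),(340,235),(338,264),(320,291),(405,215),(439,302),(320,270),(250,330)] if n=="top" else [(330,367),(303,260),(270,360)]):
        print(n,uv,H[uv[1],uv[0]],W[uv[1],uv[0]].round(4))
    hue,s,v=H[...,0].astype(int),H[...,1],H[...,2]
    m=(hue<12)&(s>190)
    for b in blobs(c,m,0.02,amin=80): print(b)
E
```

```text
top (231, 286) [ 11 202 167] [0.463  0.2164 0.0232]
top (309, 233) [ 11 203 166] [0.5908 0.0221 0.0589]
top (340, 235) [ 11 207  85] [ 0.5859 -0.0543  0.0585]
top (338, 264) [110   7 116] [nan nan nan]
top (320, 291) [120  28  18] [ 0.4464 -0.0053  0.0812]
top (405, 215) [150  12  21] [ 0.6352 -0.215   0.0649]
top (439, 302) [150  22  23] [ 0.4211 -0.2901  0.0699]
top (320, 270) [113   9 120] [ 0.5009 -0.0051  0.043 ]
top (250, 330) [ 16 120 196] [0.3551 0.1696 0.0009]
([309.0, 232.0], [0.6003, 0.0232], [30.7, 33.4], 71.4, 776, np.float64(0.059))
([339.0, 235.0], [0.5943, -0.0544], [28.0, 28.5], 89.6, 680, np.float64(0.0586))
([184.0, 240.0], [0.5791, 0.3399], [36.9, 33.5], 45.9, 963, np.float64(0.0225))
([221.0, 244.0], [0.5694, 0.2446], [35.1, 31.4], 56.5, 938, np.float64(0.0226))
([174.0, 282.0], [0.4725, 0.3605], [34.6, 31.8], 61.6, 955, np.float64(0.0225))
([231.0, 287.0], [0.4621, 0.2182], [32.4, 32.8], 0.0, 879, np.float64(0.0229))
side (330, 367) [ 15 255 205] [0.4614 0.222  0.0198]
side (303, 260) [ 14 233 205] [0.5908 0.0304 0.0537]
side (270, 360) [ 15 255 204] [0.5706 0.2479 0.0191]
```

```bash
python3 -m handwheel '[-31,23,0,0,-31,23,0,0,-31,23,0,0,-31,23,0,0,-31,23,0,0,-31,23,0,0,-31,23,0,0,-31,23,0,0]'
python3 -m handwheel '[-31,23,0,0,-31,23,0,0,-31,23,0,0,-31,23,0,0,-31,23,0,0,-31,23,0,0,-31,23,0,0,-31,23,0,0]'
python3 -m handwheel '[0,0,0,-0.12,0,0,0,-0.12,0,0,0,-0.12,0,0,0,-0.12,0,0,0,-0.12,0,0,0,-0.12,0,0,0,-0.12,0,0,0,-0.12]'
python3 -m handwheel '[0,0,0,-0.12,0,0,0,-0.09,0,0,0,0,0,0,0,0]' 0.3
cat > snap.py <<'E'
import sys,cv2
from h import *
from station import optics,readout
s=readout.observe(); R=s["ee_rot"]; R=np.array(R)
print("t",round(s["t"],2),"p",np.round(s["position"],4),"ang",round(np.degrees(np.arctan2(R[1,1],R[0,1])),2),"F",np.round(s["contact_force"],1),"w",round(s["grip_width"],4),"j",np.round(s["joints"],1))
for a in sys.argv[1:]:
    n,k=a.split(":"); c=optics.capture(n); c={q:np.array(w) for q,w in c.items()}
    np.savez(f"pics/{n}{k}.npz",**c); cv2.imwrite(f"pics/{n}{k}.png",c["img"])
E
python3 snap.py wrist:1
```

```text
t: 0.82
position: [0.3512, -0.2673, 0.2312]
ee_rot: [[-0.949, -0.315, 0.0], [-0.315, 0.949, 0.0], [-0.0, 0.0, -1.0]]
contact_force: [-0.1, -0.9, 0.2]
grip_width: 0.0855
t: 1.48
position: [0.5287, -0.0144, 0.2311]
ee_rot: [[-0.949, -0.316, -0.0], [-0.316, 0.949, 0.0], [0.0, 0.0, -1.0]]
contact_force: [1.0, -0.9, 0.2]
grip_width: 0.0856
t: 2.15
position: [0.5279, -0.0162, 0.2309]
ee_rot: [[-0.28, -0.96, -0.001], [-0.96, 0.28, 0.0], [0.0, 0.001, -1.0]]
contact_force: [-0.4, -0.2, 0.3]
grip_width: 0.0852
t: 2.48
position: [0.5279, -0.0163, 0.231]
ee_rot: [[-0.083, -0.997, -0.001], [-0.997, 0.083, -0.0], [0.0, 0.001, -1.0]]
contact_force: [0.8, 0.3, 0.1]
grip_width: 0.0597
t 2.48 p [ 0.5279 -0.0163  0.231 ] ang 175.25 F [0.8 0.3 0.1] w 0.0597 j [ 15.2  12.2   3.   -0.  -80.8 -20. ]
```

View pics/wrist1.png

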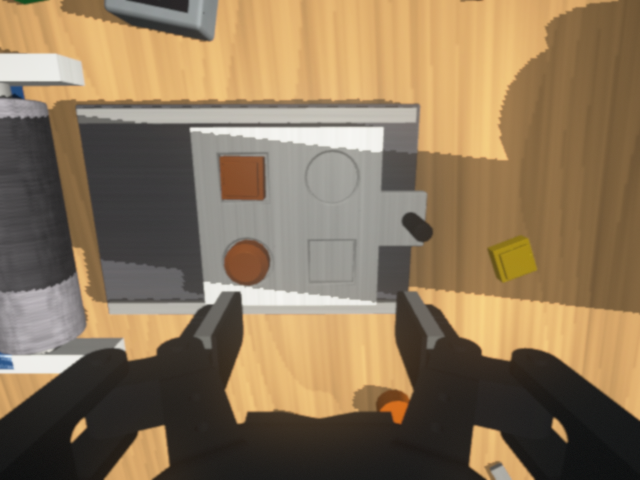

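```bash
cat > fit.py <<'E'
from h import *
import sys
f,u0,v0,u1,v1,k,o=sys.argv[1],*map(int,sys.argv[2:6]),float(sys.argv[6]),sys.argv[7]
im=cv2.imread(f)[v0:v1,u0:u1]; im=cv2.resize(im,None,fx=k,fy=k,interpolation=cv2.INTER_CUBIC)
im=cv2.convertScaleAbs(im,alpha=1.3); cv2.imwrite(o,im); print(im.shape)
E
python3 fit.py pics/wrist1.png 180 110 440 310 3 pics/w1c.png
python3 - <<'E'
from h import *
c=dict(np.load("pics/wrist1.npz")); H=sat(c); hue,s,v=H[...,0].astype(int),H[...,1],H[...,2]
W=world(c)
for uv in [(242,177),(247,262),(332,176),(331,260),(282,220),(414,225)]: print(uv,H[uv[1],uv[0]],W[uv[1],uv[0]].round(4))
m=(s>150)&(hue<14)
for b in blobs(c,m,0.056): print(b)
for n in ["top","side"]:
    c=dict(np.load(f"pics/{n}0.npz")); H=sat(c); hue,s,v=H[...,0].astype(int),H[...,1],H[...,2]
    m=(hue<(14 if n=="top" else 17))&(s>(150 if n=="top" else 215))
    print(n)
    for b in blobs(c,m,0.02,amin=80): print(b)
E
```

```text
(600, 780, 3)
(242, 177) [ 12 164 134] [ 0.5874 -0.0549  0.0566]
(247, 262) [ 11 161 133] [0.5928 0.0182 0.0575]
(332, 176) [ 30  10 159] [ 0.5132 -0.0475  0.0366]
(331, 260) [ 30   8 151] [0.5197 0.0291 0.0373]
(282, 220) [ 25  10 156] [ 0.56   -0.0136  0.0441]
(414, 225) [15 50 51] [ 0.4527 -0.0087  0.0798]
([241.0, 178.0], [0.5881, -0.0542], [33.5, 33.3], 85.3, 1062, np.float64(0.0576))
([245.0, 261.0], [0.5951, 0.0183], [35.2, 31.8], 44.7, 882, np.float64(0.0576))
([395.0, 406.0], [0.4708, 0.1784], [36.1, 28.8], 71.8, 699, np.float64(0.022))
top
([138.0, 123.0], [0.892, 0.4796], [66.6, 108.6], 0.2, 4523, np.float64(0.0227))
([537.0, 180.0], [0.7386, -0.5685], [26.0, 43.5], 51.5, 955, np.float64(0.0291))
([557.0, 180.0], [0.7388, -0.619], [26.5, 45.2], 48.0, 1001, np.float64(0.0286))
([576.0, 180.0], [0.739, -0.6689], [23.0, 43.6], 36.1, 869, np.float64(0.0286))
([203.0, 212.0], [0.6536, 0.2946], [52.6, 33.6], 19.9, 1523, np.float64(0.0261))
([559.0, 210.0], [0.6591, -0.62], [31.6, 137.6], 0.1, 2898, np.float64(0.0285))
([47.0, 229.0], [0.6163, 0.6875], [97.9, 155.3], 57.0, 8046, 
[... 1322 characters left out ...]
, [0.4603, 0.2224], [34.9, 41.4], 20.4, 1136, np.float64(0.0211))
([243.0, 407.0], [0.5773, 0.3446], [36.5, 41.8], 68.6, 1190, np.float64(0.0208))
([38.0, 422.0], [0.8946, 0.4963], [71.6, 50.4], 82.1, 1601, np.float64(0.0228))
([106.0, 424.0], [0.7812, 0.4546], [23.8, 40.2], 76.2, 489, np.float64(0.0215))
([295.0, 441.0], [0.471, 0.3652], [35.4, 38.3], 62.3, 1247, np.float64(0.0208))
([63.0, 441.0], [0.8266, 0.5002], [46.0, 32.5], 35.9, 902, np.float64(0.0237))
([85.0, 465.0], [0.774, 0.52], [29.9, 47.6], 66.4, 625, np.float64(0.0286))
([253.0, 466.0], [0.5193, 0.4246], [25.6, 24.6], 74.3, 315, np.float64(0.0291))
([17.0, 472.0], [0.8674, 0.5709], [37.4, 24.7], 50.9, 468, np.float64(0.0309))
```

View pics/w1c.png

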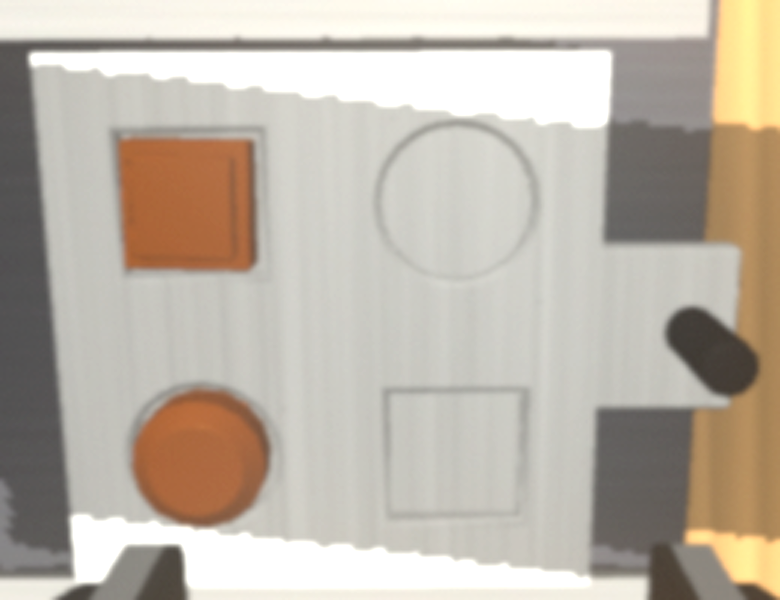

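Run:
```python
from h import *
c=dict(np.load("pics/wrist1.npz"))
g=lambda u,v,h: ray(c,180+u/3,110+v/3,h).round(4)
for n,u,v,h in [("rn",457,201,.042),("sn",455,452,.042),("sf",193,201,.042),("rf",206,457,.042),("handle",727,367,.084),("snA",383,388,.042),("snB",528,388,.042),("snC",521,515,.042),("snD",389,519,.042),
 ("sfA",113,130,.042),("sfB",266,128,.042),("discfin base",201,457,.0505)]: print(n,g(u,v,h))
for q in [("cornA",30,52),("cornB",612,50)]: print(q[0],g(q[1],q[2],.042))
# wrist depth fin top
W=world(c)
m=(W[...,2]>.0545)&(W[...,2]<.062)&(sat(c)[...,1]>140)&(sat(c)[...,0]<15)
for lo,hi in [(150,210),(225,300)]:
    q=W[lo:hi][m[lo:hi]]; print(np.median(q,0),(q.max(0)+q.min(0))/2, q.max(0)-q.min(0))
```

```text
rn [ 0.5131 -0.0472  0.042 ]
sn [0.5191 0.0282 0.042 ]
sf [ 0.5884 -0.0534  0.042 ]
rf [0.5948 0.0236 0.042 ]
handle [ 0.4473 -0.0033  0.084 ]
snA [0.5391 0.0064 0.042 ]
snB [0.4959 0.0099 0.042 ]
snC [0.5003 0.0503 0.042 ]
snD [0.541  0.0483 0.042 ]
sfA [ 0.6083 -0.0749  0.042 ]
sfB [ 0.5652 -0.072   0.042 ]
discfin base [0.5944 0.0208 0.0505]
cornA [ 0.628  -0.0977  0.042 ]
cornB [ 0.4673 -0.0851  0.042 ]
[ 0.58883737 -0.05379742  0.0572242 ] [ 0.5890741  -0.05321749  0.0572836 ] [0.03005354 0.0298694  0.0050605 ]
[0.59546012 0.0205549  0.05701246] [0.59518456 0.02090458 0.05681872] [0.03466417 0.03210032 0.00462526]
```

```bash
python3 -m handwheel '[11,-21,0,0,11,-21,0,0,10.3,-21.5,20,0,0,0,35,0,0,0,35,0,0,0,35,0,0,0,20,0,0,0,0,0]'
python3 snap.py wrist:2
```

```text
t: 3.2
position: [0.5851, -0.0537, 0.0807]
ee_rot: [[-0.083, -0.996, -0.01], [-0.997, 0.083, -0.0], [0.001, 0.01, -1.0]]
contact_force: [-1.2, -0.3, 0.2]
grip_width: 0.0593
t 3.2 p [ 0.5851 -0.0537  0.0807] ang 175.23 F [-1.2 -0.3  0.2] w 0.0593 j [  9.9  24.1  -2.6  -0.1 -63.9 -14.6]
```

View pics/wrist2.png

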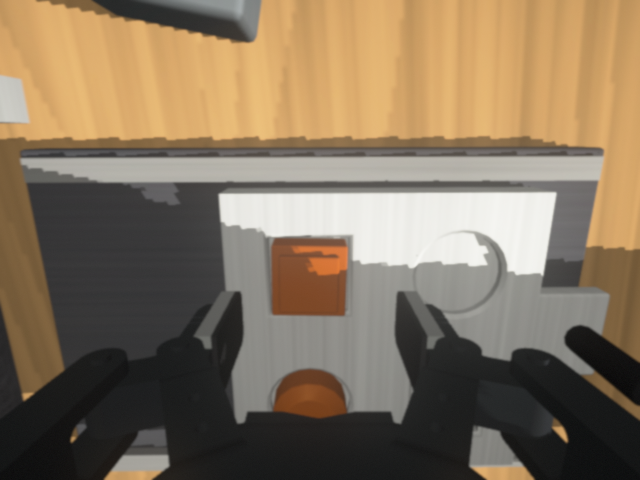

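```bash
python3 -m handwheel '[0,0,10,0,0,0,10,0,0,0,9,0,0,0,5,0,0,0,2,0,0,0,0,0,0,0,0,0]'
python3 snap.py wrist:3
```

```text
t: 3.83
position: [0.5891, -0.0536, 0.0506]
ee_rot: [[-0.08, -0.997, 0.001], [-0.997, 0.08, -0.0], [0.0, -0.001, -1.0]]
contact_force: [0.5, 0.1, 0.1]
grip_width: 0.0596
t 3.83 p [ 0.5891 -0.0536  0.0506] ang 175.42 F [0.5 0.1 0.1] w 0.0596 j [  9.9  25.7  -4.9   0.  -59.3 -14.5]
```

View pics/wrist3.png

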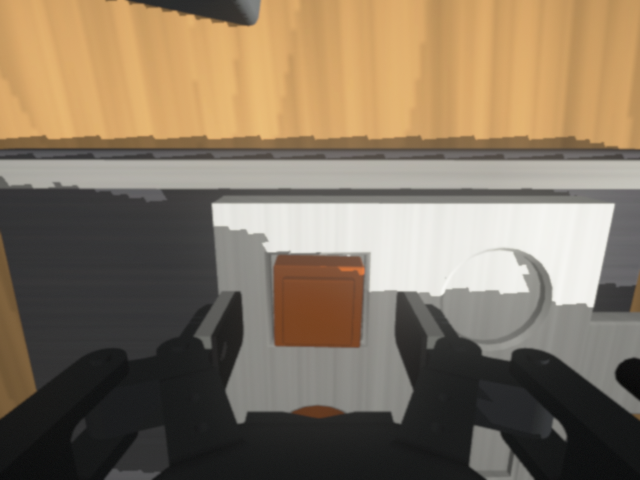

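```bash
python3 -m handwheel '[0,0,3,0,0,0,3,0,0,0,1.5,0,0,0,0,0,0,0,0,0]'
python3 -m handwheel '[0,0,0,0,0,0,0,0,0,0,0,0,0,0,0,0,0,0,0,0,0,0,0,0]' 1
python3 snap.py wrist:4
```

```text
t: 4.3
position: [0.5887, -0.0536, 0.0426]
ee_rot: [[-0.08, -0.997, -0.0], [-0.997, 0.08, -0.0], [0.0, 0.0, -1.0]]
contact_force: [-0.6, 0.3, 0.8]
grip_width: 0.0597
t: 4.8
position: [0.5893, -0.0536, 0.0433]
ee_rot: [[-0.08, -0.997, 0.001], [-0.997, 0.08, -0.0], [-0.0, -0.001, -1.0]]
contact_force: [-0.2, 0.3, 3.8]
grip_width: 0.0342
t 4.8 p [ 0.5893 -0.0536  0.0433] ang 175.43 F [-0.2  0.3  3.8] w 0.0342 j [  9.9  26.2  -5.5   0.  -58.3 -14.5]
```

View pics/wrist4.png

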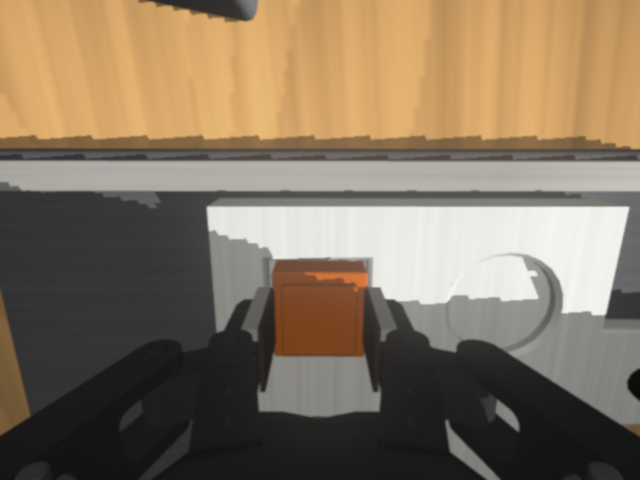

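```bash
python3 -m handwheel '[0,0,-5,0,0,0,-15,0,0,0,-20,0,0,0,-20,0,0,0,-20,0,0,0,-15,0,0,0,0,0]'
python3 snap.py wrist:5 
python3 fit.py pics/top0.png 380 190 480 330 4.2 pics/tpost.png; python3 fit.py pics/side0.png 290 140 450 240 5 pics/spost.png
```

```text
t: 5.43
position: [0.5905, -0.0537, 0.1414]
ee_rot: [[-0.08, -0.997, 0.006], [-0.997, 0.08, -0.0], [-0.0, -0.006, -1.0]]
contact_force: [0.1, -1.0, -0.0]
grip_width: 0.0337
t 5.43 p [ 0.5905 -0.0537  0.1414] ang 175.44 F [ 0.1 -1.  -0. ] w 0.0337 j [  9.9  21.5   2.7   0.1 -70.9 -14.5]
(588, 420, 3)
(500, 800, 3)
```

View pics/wrist5.png

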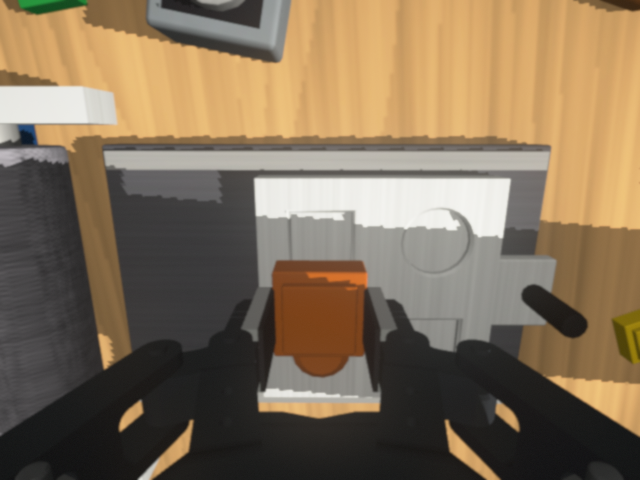

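View pics/tpost.png

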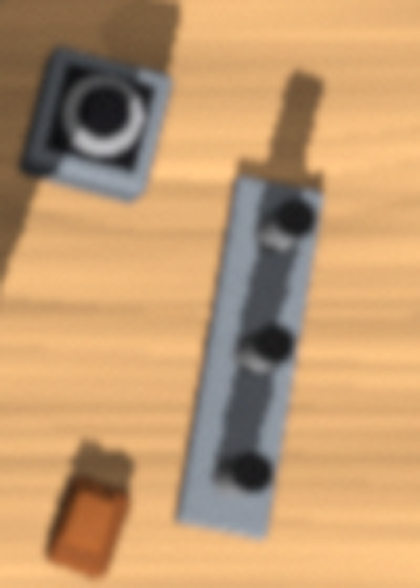

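View pics/spost.png

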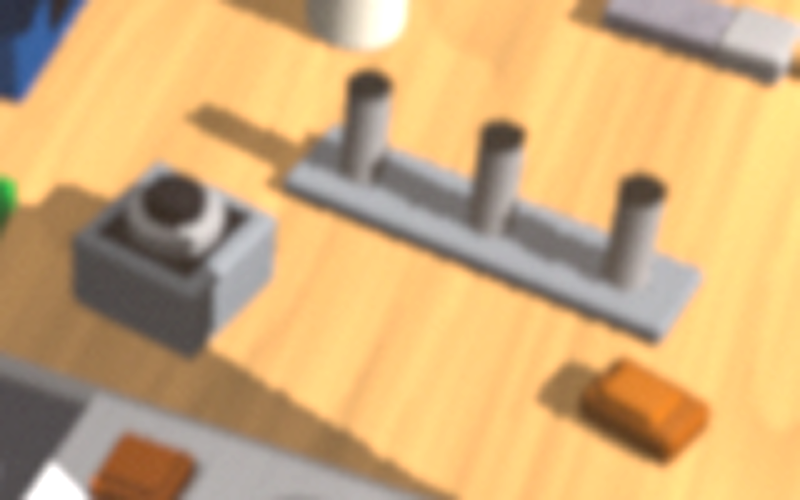

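Run:
```python
from h import *
t=dict(np.load("pics/top0.npz")); s=dict(np.load("pics/side0.npz")); W=world(t)
for (a,b),(p,q) in zip([(294,217),(269,344),(247,470)],[(370,87),(503,139),(642,189)]):
    u,v=380+a/4.2,190+b/4.2
    print(ray(t,u,v,.07).round(4), ray(s,290+p/5,140+q/5,.07).round(4), W[int(round(v)),int(round(u))].round(4))
# bias check: blanks/fin, carriage ref from top vs wrist
print("handle top", ray(t,130+549/2.9,170+352/2.9,.084).round(4))
print("button", ray(t,380+102/4.2,190+108/4.2,.065).round(4),ray(s,290+176/5,140+195/5,.065).round(4),W[216,404].round(4))
```

```text
[ 0.5676 -0.3224  0.07  ] [ 0.5652 -0.3196  0.07  ] [ 0.5665 -0.322   0.0713]
[ 0.4934 -0.305   0.07  ] [ 0.492  -0.3039  0.07  ] [ 0.4934 -0.3053  0.068 ]
[ 0.4213 -0.2896  0.07  ] [ 0.4198 -0.2912  0.07  ] [ 0.4211 -0.2901  0.0699]
handle top [ 0.4453 -0.0037  0.084 ]
button [ 0.6334 -0.2131  0.065 ] [ 0.6306 -0.2139  0.065 ] [ 0.632  -0.2119  0.068 ]
```

```bash
python3 -m handwheel '[36,1,0,0,36,1,0,0,36,1,0,0,36,1,0,0,36,1,0,0,37.6,1.6,0,0,0,0,0,0,0,0,0,0]'
python3 snap.py wrist:6
```

```text
t: 6.15
position: [0.5634, -0.2716, 0.1359]
ee_rot: [[-0.084, -0.996, -0.003], [-0.996, 0.084, 0.001], [-0.001, 0.003, -1.0]]
contact_force: [-0.2, 0.4, 0.7]
grip_width: 0.0341
t 6.15 p [ 0.5634 -0.2716  0.1359] ang 175.2 F [-0.2  0.4  0.7] w 0.0341 j [-11.5  25.6   8.2  -0.  -72.8   6.7]
```

View pics/wrist6.png

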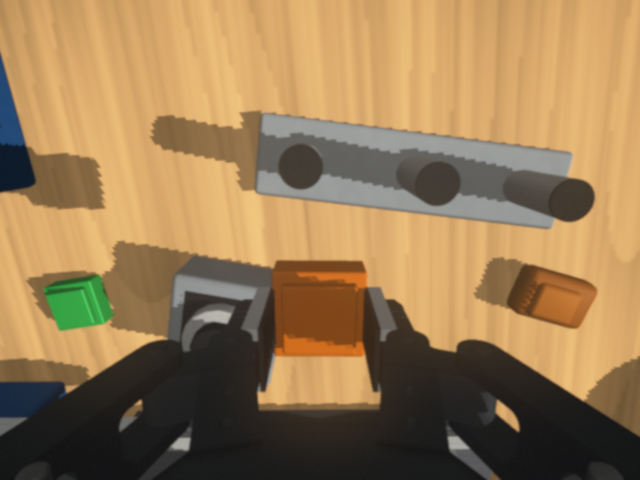

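Run:
```python
from h import *
c=dict(np.load("pics/wrist6.npz")); H=sat(c); W=world(c)
g=cv2.cvtColor(c["img"],cv2.COLOR_BGR2GRAY)
for (u,v) in [(300,166),(438,183),(571,199)]:
    print(ray(c,u,v,.07).round(4), W[v,u].round(4))
m=(abs(W[...,2]-.07)<.006); m[250:]=0
n,l,st,ce=cv2.connectedComponentsWithStats(m.astype(np.uint8))
for i in range(1,n):
    if st[i,4]>150:
        print(st[i],ce[i],ray(c,*ce[i],.07).round(4))
# held tile top z
print(W[320,320])
print("button",W[330,205], "camera", c["R"].round(3).tolist())
```

```text
[ 0.5685 -0.3231  0.07  ] [ 0.5685 -0.3232  0.0709]
[ 0.4946 -0.3078  0.07  ] [ 0.495  -0.3081  0.0715]
[ 0.4215 -0.293   0.07  ] [ 0.4224 -0.2933  0.0714]
[ 278  144   45   45 1591] [300.11250786 166.06536769] [ 0.5685 -0.3231  0.07  ]
[ 413  161   48   45 1656] [436.56884058 182.65398551] [ 0.4954 -0.3081  0.07  ]
[ 543  177   52   45 1783] [568.83006169 199.06674145] [ 0.4227 -0.293   0.07  ]
[ 0.56240934 -0.27217782  0.14948306]
button [ 0.63644316 -0.22870039  0.06628371] camera [[-0.997, 0.082, 0.003], [0.08, 0.96, 0.267], [0.019, 0.267, -0.964]]
```

```bash
python3 snap.py wrist:7; python3 snap.py
python3 - <<'E'
from h import *
c=dict(np.load("pics/wrist7.npz")); H=sat(c); W=world(c)
m=(abs(W[...,2]-.07)<.006); m[250:]=0
n,l,st,ce=cv2.connectedComponentsWithStats(m.astype(np.uint8))
for i in range(1,n):
    if st[i,4]>150:
        print(st[i],ce[i],ray(c,*ce[i],.07).round(4))
m=(W[...,2]>.142)&(W[...,2]<.16)&(H[...,1]>130)&(H[...,0]<16)
q=W[m]; print((q.max(0)+q.min(0))/2,np.median(q,0),q.max(0)-q.min(0))
E
```

```text
t 6.2 p [ 0.5639 -0.2703  0.1362] ang 175.31 F [-0.9  0.6 -0.1] w 0.0342 j [-11.3  25.5   8.2  -0.  -72.8   6.7]
t 6.25 p [ 0.5643 -0.2695  0.1366] ang 175.39 F [-0.7  0.8 -0.6] w 0.034 j [-11.3  25.5   8.2  -0.  -72.8   6.7]
[ 279  141   45   46 1606] [301.01494396 163.46139477] [ 0.5685 -0.3231  0.07  ]
[ 414  159   48   45 1660] [437.46084337 180.42771084] [ 0.4954 -0.308   0.07  ]
[ 544  175   52   45 1784] [569.71692825 196.95067265] [ 0.4227 -0.2931  0.07  ]
[ 0.56331141 -0.27032151  0.15099651] [ 0.56264494 -0.27392275  0.14963556] [0.03833344 0.03946127 0.01798646]
```

```bash
python3 -m handwheel '[20,-3,0,0,20,-3,0,0,12.6,-1.2,0,0,0,0,15,0,0,0,15,0,0,0,10,0,0,0,0,0,0,0,0,0]'
python3 -m handwheel '[0,0,0,0,0,0,0,0,0,0,0,0,0,0,0,0]'
python3 snap.py wrist:8 top:8
```

```text
t: 6.92
position: [0.5677, -0.3223, 0.0974]
ee_rot: [[-0.079, -0.997, -0.001], [-0.997, 0.079, 0.0], [-0.0, 0.001, -1.0]]
contact_force: [0.5, -0.5, 0.6]
grip_width: 0.0339
t: 7.25
position: [0.5682, -0.323, 0.0985]
ee_rot: [[-0.08, -0.997, 0.001], [-0.997, 0.08, -0.0], [0.0, -0.001, -1.0]]
contact_force: [-0.0, -0.3, -0.6]
grip_width: 0.034
t 7.25 p [ 0.5682 -0.323   0.0985] ang 175.42 F [-0.  -0.3 -0.6] w 0.034 j [-16.   29.8   9.5   0.  -69.6  11.4]
```

View pics/wrist8.png

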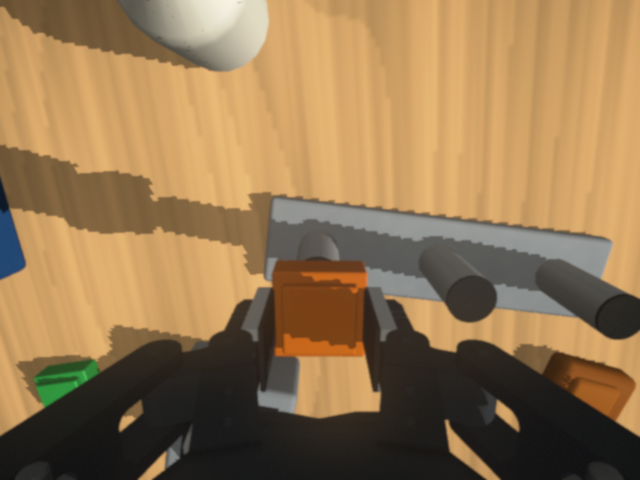

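Good alignment. Lower 20 mm gently to contact (the expected level is z ≈ 0.077).

```bash
python3 -m handwheel '[0,0,8,0,0,0,6,0,0,0,4,0,0,0,2,0,0,0,0,0,0,0,0,0,0,0,0,0]'
python3 snap.py side:8
```

```text
t: 7.93
position: [0.5678, -0.3229, 0.0774]
ee_rot: [[-0.08, -0.997, -0.0], [-0.997, 0.08, 0.0], [-0.0, 0.0, -1.0]]
contact_force: [0.2, -0.6, -0.2]
grip_width: 0.0338
t 7.93 p [ 0.5678 -0.3229  0.0774] ang 175.42 F [ 0.2 -0.6 -0.2] w 0.0338 j [-16.   30.7   7.7  -0.  -67.1  11.4]
```

```bash
python3 -m handwheel '[0,0,0.7,0,0,0,0,0,0,0,0,0]'; python3 -m handwheel '[0,0,0.7,0,0,0,0,0,0,0,0,0]'
```

```text
t: 8.23
position: [0.5679, -0.323, 0.0774]
ee_rot: [[-0.08, -0.997, 0.0], [-0.997, 0.08, -0.0], [0.0, -0.0, -1.0]]
contact_force: [-1.4, 0.4, 2.5]
grip_width: 0.0339
t: 8.48
position: [0.5679, -0.323, 0.0773]
ee_rot: [[-0.08, -0.997, 0.001], [-0.997, 0.08, -0.0], [0.0, -0.001, -1.0]]
contact_force: [-2.7, 1.3, 6.2]
grip_width: 0.0339
```

```bash
python3 -m handwheel '[0,0,-0.7,0,0,0,0,0,0,0,0,0,0,0,0,0]' 0.3; python3 -m handwheel '[0,0,-5,0,0,0,-15,0,0,0,-20,0,0,0,-25,0,0,0,-30,0,0,0,-25,0,-20,0,0,0,-20,0,0,0]'; python3 snap.py wrist:9
python3 - <<'E'
from h import *
c=dict(np.load("pics/wrist9.npz")); H=sat(c); W=world(c)
m=(H[...,1]>140)&(H[...,0]<16)&(W[...,2]>.06)
for b in blobs(c,m,.09,amin=200): print(b)
q=W[m]; print((q.max(0)+q.min(0))/2,np.median(q,0),q.max(0)-q.min(0))
E
```

```text
t: 8.82
position: [0.5678, -0.3229, 0.0767]
ee_rot: [[-0.08, -0.997, -0.0], [-0.997, 0.08, 0.0], [-0.0, 0.0, -1.0]]
contact_force: [-0.2, 0.7, -0.6]
grip_width: 0.0598
t: 9.48
position: [0.5718, -0.2838, 0.1995]
ee_rot: [[-0.082, -0.997, 0.004], [-0.997, 0.082, -0.001], [0.001, -0.004, -1.0]]
contact_force: [1.0, 0.6, -0.7]
grip_width: 0.0599
t 9.48 p [ 0.5718 -0.2838  0.1995] ang 175.31 F [ 1.   0.6 -0.7] w 0.0599 j [-12.4  25.1  16.8   0.  -81.4   7.7]
([321.0, 179.0], [0.5675, -0.3232], [33.8, 35.2], 85.4, 1114, np.float64(0.0915))
[ 0.56787586 -0.32238892  0.0885535 ] [ 0.56718688 -0.32321645  0.09070719] [0.03791375 0.03627153 0.00984108]
```

View pics/wrist9.png

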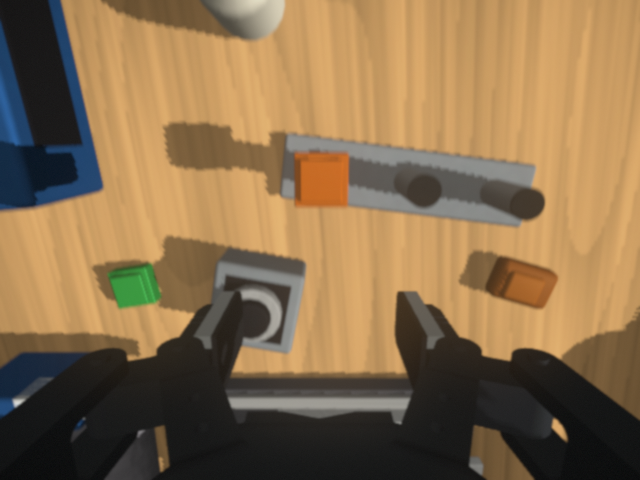

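```bash
python3 -m handwheel '[-38,0,0,0,-38,0,0,0,-38,0,0,0,-38,0,0,0,-38,0,0,0,-38,0,0,0,-38,0,0,0,-39,1,0,0]'; python3 -m handwheel '[0,0,30,0,0,0,30,0,0,0,25,0,0,0,15,0,0,0,0,0,0,0,0,0,0,0,0,0]'; python3 snap.py wrist:10
python3 - <<'E'
from h import *
c=dict(np.load("pics/wrist10.npz")); H=sat(c); W=world(c)
m=(H[...,1]>140)&(H[...,0]<16)&(W[...,2]>.046)
for b in blobs(c,m,.051,amin=200): print(b)
q=W[m]; print((q.max(0)+q.min(0))/2,np.median(q,0),q.max(0)-q.min(0))
E
```

```text
t: 10.2
position: [0.5943, 0.0227, 0.1975]
ee_rot: [[-0.08, -0.997, 0.0], [-0.997, 0.08, -0.0], [0.0, -0.0, -1.0]]
contact_force: [1.2, 0.4, -0.0]
grip_width: 0.0602
t: 10.78
position: [0.5955, 0.021, 0.0987]
ee_rot: [[-0.08, -0.997, 0.002], [-0.997, 0.08, -0.0], [-0.0, -0.002, -1.0]]
contact_force: [-0.2, -0.2, 0.8]
grip_width: 0.0598
t 10.78 p [0.5955 0.021  0.0987] ang 175.43 F [-0.2 -0.2  0.8] w 0.0598 j [ 17.1  23.7  -0.6   0.  -65.6 -21.7]
[0.57930104 0.02101907 0.1174373 ] [0.59507701 0.0192462  0.05660709] [0.07035769 0.03764148 0.14278593]
```

View pics/wrist10.png

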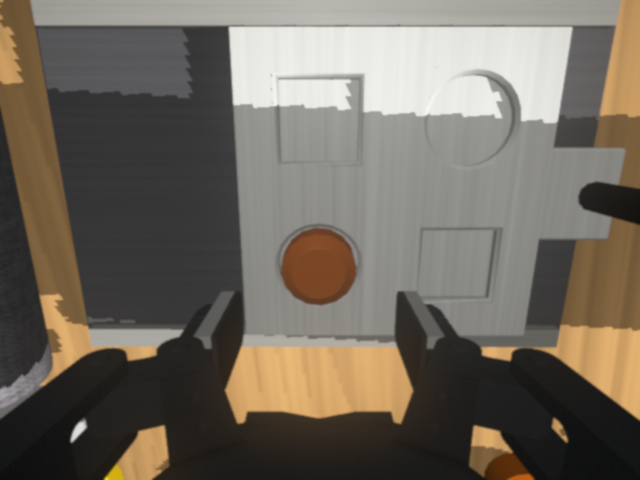

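```bash
python3 fit.py pics/wrist10.png 225 20 625 340 2 pics/w10c.png
python3 - <<'E'
from h import *
c=dict(np.load("pics/wrist10.npz"))
H=sat(c); m=(H[...,1]>140)&(H[...,0]<16); m[:215]=0;m[320:]=0
for b in blobs(c,m,.051,amin=500): print(b)
E
```

```text
(640, 800, 3)
```

View pics/w10c.png

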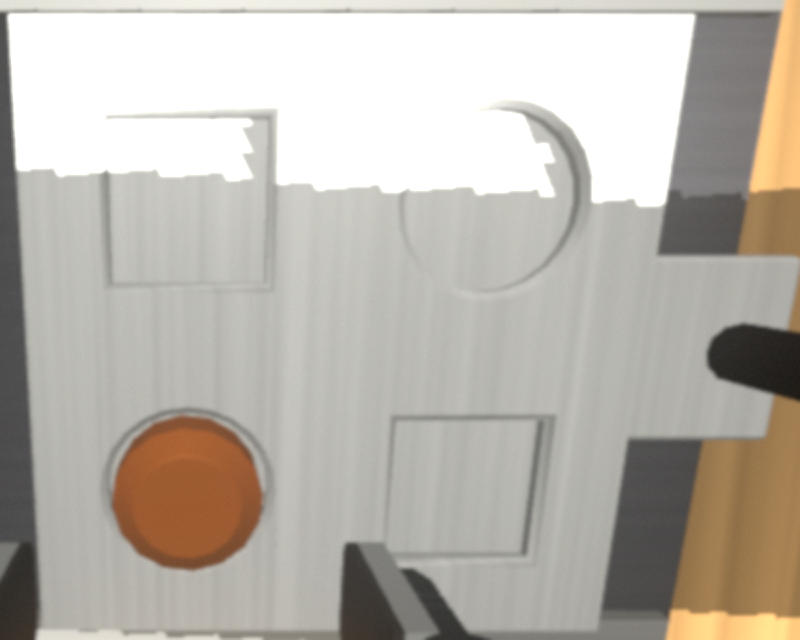

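Run:
```python
from h import *
c=dict(np.load("pics/wrist10.npz"))
g=lambda u,v,h: ray(c,225+u/2,20+v/2,h)[:2]
print("disc",g(187.5,493,.051))
for n,P in {"sf":[(103,112),(277,109),(273,290),(107,287)],"sn":[(391,416),(555,416),(535,560),(385,556)]}.items():
    q=np.array([g(a,b,.042) for a,b in P]); print(n,q.mean(0),np.linalg.norm(q-np.roll(q,1,0),axis=1), np.degrees(np.arctan2(*(q[0]-q[1])[::-1])),np.degrees(np.arctan2(*(q[3]-q[2])[::-1])))
L=[g(401,205,.042),g(591,195,.042),g(505,99,.042),g(485,298,.042)]
print("rn",np.mean(L[:2],0),np.mean(L[2:],0))
L=[g(104,480,.042),g(270,480,.042),g(187,408,.042)]; print("rf",L)
```

```text
disc [0.59506351 0.02073682]
sf [ 0.588711   -0.05249728] [0.04165083 0.04209772 0.04305918 0.04260427] -3.5981028021965735 -5.501943043623126
sn [0.51873843 0.02862387] [0.04064232 0.04391427 0.04182872 0.04244028] -4.459377955637632 -6.081384017615308
rn [ 0.51279963 -0.04702873] [ 0.51307148 -0.04662853]
rf [array([0.61790006, 0.01834379]), array([0.57246108, 0.02187713]), array([ 5.93582635e-01, -9.65313500e-05])]
```

```bash
python3 -m handwheel '[0,0,20,0,0,0,17,0,0,0,10,0,0,0,6,0,0,0,2,0,0,0,0,0,0,0,0,0,0,0,0,0]'; python3 -m handwheel '[0,0,0,0,0,0,0,0,0,0,0,0,0,0,0,0,0,0,0,0,0,0,0,0]' 1;  python3 -m handwheel '[0,0,-5,0,0,0,-15,0,0,0,-20,0,0,0,-20,0,0,0,-20,0,0,0,-20,0,0,0,0,0,0,0,0,0]'; python3 snap.py wrist:11
```

```text
t: 11.5
position: [0.5951, 0.0211, 0.0432]
ee_rot: [[-0.08, -0.997, 0.002], [-0.997, 0.08, 0.0], [-0.0, -0.002, -1.0]]
contact_force: [0.9, -0.6, -0.2]
grip_width: 0.0598
t: 12.0
position: [0.5952, 0.0211, 0.0432]
ee_rot: [[-0.08, -0.997, 0.002], [-0.997, 0.08, 0.0], [-0.0, -0.002, -1.0]]
contact_force: [-1.0, -0.5, 4.7]
grip_width: 0.0365
t: 12.67
position: [0.5949, 0.0212, 0.1433]
ee_rot: [[-0.08, -0.997, 0.002], [-0.997, 0.08, 0.001], [-0.001, -0.002, -1.0]]
contact_force: [-0.1, -0.8, -1.3]
grip_width: 0.0362
t 12.67 p [0.5949 0.0212 0.1433] ang 175.41 F [-0.1 -0.8 -1.3] w 0.0362 j [ 17.1  21.8   3.5  -0.  -71.5 -21.7]
```

View pics/wrist11.png

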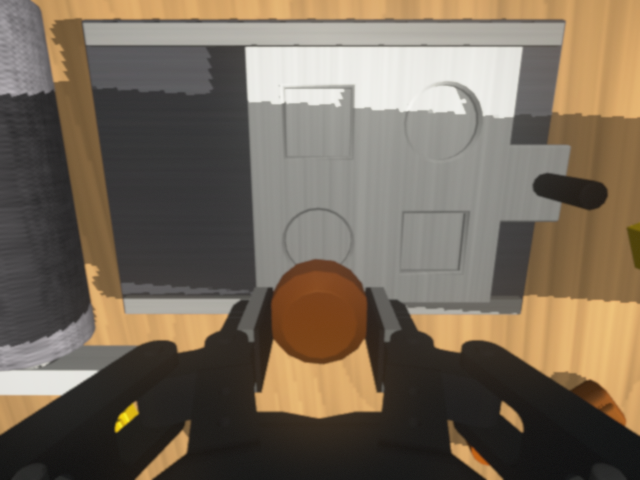

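```bash
python3 -m handwheel '[33,15,0,0,33,15,0,0,33,15,0,0,33,15,0,0,33,15,0,0,33,15,0,0,33,15,0,0,33,15,0,0]';  python3 -m handwheel '[31.5,13.5,0,0,31.5,13.5,0,0,0,0,15,0,0,0,15,0,0,0,10,0,0,0,5,0,0,0,0,0,0,0,0,0]'; python3 -m handwheel '[0,0,0,0,0,0,0,0]'; python3 snap.py wrist:12
```

```text
t: 13.38
position: [0.4517, -0.2335, 0.1409]
ee_rot: [[-0.08, -0.997, -0.002], [-0.997, 0.08, 0.001], [-0.001, 0.002, -1.0]]
contact_force: [1.4, -0.2, -0.4]
grip_width: 0.0366
t: 14.05
position: [0.4219, -0.2929, 0.097]
ee_rot: [[-0.079, -0.997, -0.001], [-0.997, 0.079, -0.0], [0.0, 0.001, -1.0]]
contact_force: [-0.2, -0.6, 0.8]
grip_width: 0.0365
t: 14.22
position: [0.4224, -0.2931, 0.0978]
ee_rot: [[-0.079, -0.997, 0.001], [-0.997, 0.079, -0.001], [0.0, -0.001, -1.0]]
contact_force: [0.3, -0.4, -0.5]
grip_width: 0.0362
t 14.22 p [ 0.4224 -0.2931  0.0978] ang 175.46 F [ 0.3 -0.4 -0.5] w 0.0362 j [-17.3  15.3 -13.1   0.  -61.5  12.7]
```

View pics/wrist12.png

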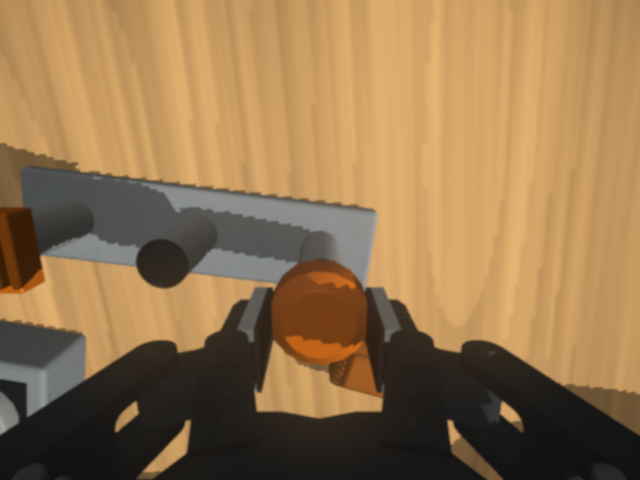

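```bash
python3 -m handwheel '[0,0,8,0,0,0,6,0,0,0,4,0,0,0,2,0,0,0,0,0,0,0,0,0,0,0,0,0]';python3 -m handwheel '[0,0,0.7,0,0,0,0,0,0,0,0,0]'; python3 -m handwheel '[0,0,0.7,0,0,0,0,0,0,0,0,0]'
```

```text
t: 14.85
position: [0.4212, -0.2929, 0.0772]
ee_rot: [[-0.08, -0.997, -0.001], [-0.997, 0.08, 0.0], [-0.0, 0.001, -1.0]]
contact_force: [-2.0, 1.9, 5.7]
grip_width: 0.0364
t: 15.1
position: [0.4213, -0.2929, 0.0772]
ee_rot: [[-0.08, -0.997, -0.001], [-0.997, 0.08, 0.0], [-0.0, 0.001, -1.0]]
contact_force: [-4.2, 3.7, 10.0]
grip_width: 0.0363
t: 15.35
position: [0.4212, -0.293, 0.0772]
ee_rot: [[-0.079, -0.997, -0.0], [-0.997, 0.079, -0.0], [0.0, 0.0, -1.0]]
contact_force: [-5.7, 5.2, 15.4]
grip_width: 0.0363
```

```bash
python3 -m handwheel '[0,0,-3,0,0,0,0,0,0,0,0,0,0,0,0,0]';python3 -m handwheel '[0,-0.8,1,0,0,0,0.6,0,0,0,0,0]'
```

```text
t: 15.68
position: [0.4216, -0.2932, 0.0782]
ee_rot: [[-0.08, -0.997, -0.001], [-0.997, 0.08, 0.0], [-0.0, 0.001, -1.0]]
contact_force: [-0.0, 0.2, -0.2]
grip_width: 0.0363
t: 15.93
position: [0.4225, -0.2933, 0.0773]
ee_rot: [[-0.08, -0.997, -0.0], [-0.997, 0.08, -0.0], [0.0, 0.0, -1.0]]
contact_force: [-1.4, 1.7, 4.2]
grip_width: 0.0361
```

Release, rise, check.

```bash
python3 -m handwheel '[0,0,0,0,0,0,0,0,0,0,0,0,0,0,0,0]' 0.25; python3 -m handwheel '[0,0,-5,0,0,0,-15,0,0,0,-25,0,0,0,-30,0,0,0,-35,0,-30,0,-35,0,-30,0,0,0,0,0,0,0]'; python3 snap.py wrist:13 top:13 side:13
python3 - <<'E'
from h import *
c=dict(np.load("pics/wrist13.npz")); H=sat(c); W=world(c)
m=(H[...,1]>140)&(H[...,0]<16)&(W[...,2]>.06)
for b in blobs(c,m,.087,amin=200): print(b)
E
```

```text
t: 16.27
position: [0.4225, -0.2932, 0.0769]
ee_rot: [[-0.08, -0.997, -0.0], [-0.997, 0.08, 0.0], [-0.0, 0.0, -1.0]]
contact_force: [-0.2, -0.7, 0.1]
grip_width: 0.0641
t: 16.93
position: [0.4285, -0.2337, 0.2217]
ee_rot: [[-0.078, -0.997, 0.006], [-0.997, 0.078, -0.0], [-0.0, -0.006, -1.0]]
contact_force: [-0.2, 0.4, -1.9]
grip_width: 0.0638
t 16.93 p [ 0.4285 -0.2337  0.2217] ang 175.53 F [-0.2  0.4 -1.9] w 0.0638 j [-10.2   7.5  -4.   -0.1 -78.1   5.7]
([322.0, 147.0], [0.4217, -0.2921], [37.7, 38.0], 34.2, 1124, np.float64(0.0915))
```

View pics/wrist13.png

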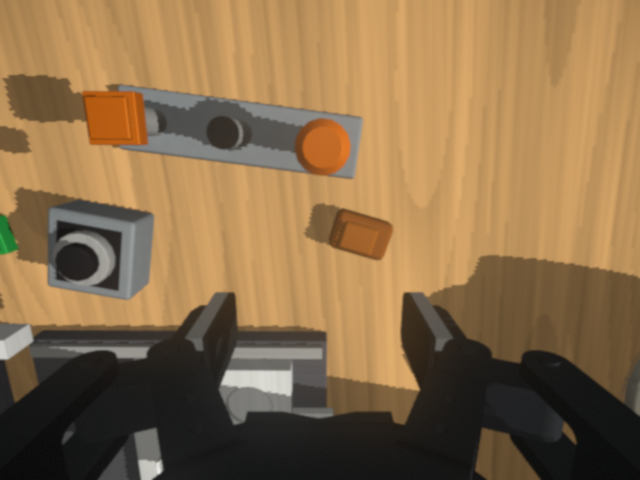

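View pics/side13.png

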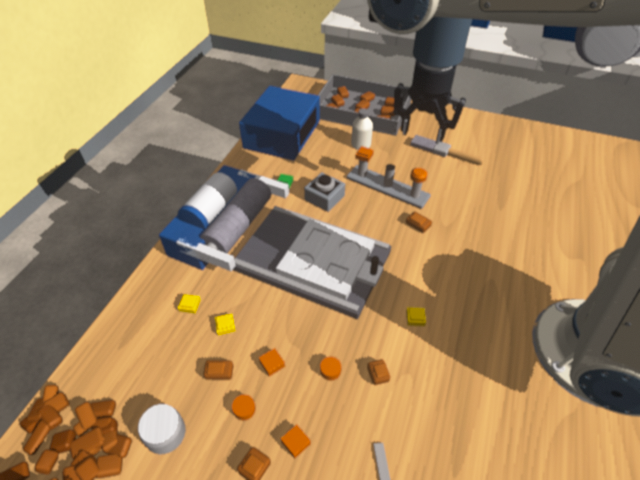

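```bash
python3 -m handwheel '[-40,-3,0,0,-40,-3,0,0,-40,-3,0,0,-40,-3,0,0,-40,-3,0,0,-40,-3,0,0,-40,-3,0,0,-40,-3,0,0]' 0.3;  python3 -m handwheel '[-40,-3,0,0,-40,-3,0,0,-40,-3,-10,0,-40,-3,-10,0,-38,-3,-10,0,0,0,0,0,0,0,0,0,0,0,0,0]'; python3 snap.py wrist:14
```

```text
t: 17.75
position: [0.4767, 0.0818, 0.2184]
ee_rot: [[-0.081, -0.997, -0.001], [-0.997, 0.081, -0.001], [0.001, 0.001, -1.0]]
contact_force: [0.3, -0.8, 0.1]
grip_width: 0.06
t: 18.42
position: [0.5076, 0.2762, 0.2477]
ee_rot: [[-0.08, -0.997, -0.001], [-0.997, 0.08, -0.002], [0.002, 0.001, -1.0]]
contact_force: [-0.2, -0.8, -0.1]
grip_width: 0.0598
t 18.42 p [0.5076 0.2762 0.2477] ang 175.38 F [-0.2 -0.8 -0.1] w 0.0598 j [ 44.1  17.7  12.8   0.  -85.2 -48.7]
```

View pics/wrist14.png

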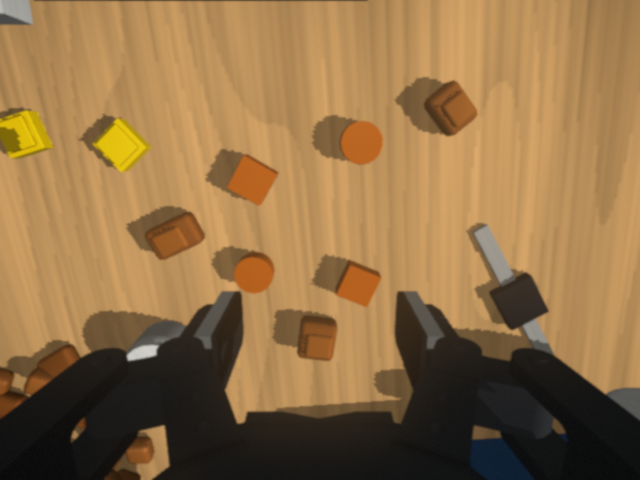

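```bash
cat > blank.py <<'E'
from h import *
import sys
from station import optics,readout
c={k:np.array(v) for k,v in optics.capture("wrist").items()}; k=sys.argv[1]; cv2.imwrite(f"pics/wrist{k}.png",c["img"]); np.savez(f"pics/wrist{k}.npz",**c)
h=float(sys.argv[2]) if len(sys.argv)>2 else .02
H=sat(c); W=world(c); hue,s,v=[H[...,i].astype(int) for i in range(3)]
m=(hue<16)&(s>150)&(abs(W[...,2]-h)<.009)
m=cv2.morphologyEx(m.astype(np.uint8),cv2.MORPH_OPEN,np.ones((3,3)))
st=readout.observe(); R=np.array(st["ee_rot"]); p=np.array(st["position"])
print("TCP",p.round(4),"ang",np.degrees(np.arctan2(R[1,1],R[0,1])).round(2))
for b in blobs(c,m,h,amin=200):
    d=np.array([*b[1],0])-p; print(b,"tool dxy mm",(R.T@d*1000)[:2].round(1))
E
python3 blank.py 15
```

```text
TCP [0.5075 0.2755 0.2483] ang 175.33
([451.0, 108.0], [0.3788, 0.1952], [34.0, 41.9], 34.6, 1279, np.float64(0.027)) tool dxy mm [ 90.3 121.6]
([361.0, 143.0], [0.4625, 0.2191], [39.3, 39.2], 40.9, 1182, np.float64(0.0218)) tool dxy mm [59.6 40.1]
([252.0, 180.0], [0.5692, 0.2459], [37.4, 36.4], 55.2, 1290, np.float64(0.0218)) tool dxy mm [ 24.2 -64.1]
([175.0, 236.0], [0.6529, 0.2948], [54.4, 33.4], 20.7, 1662, np.float64(0.0269)) tool dxy mm [ -31.3 -143.5]
([253.0, 274.0], [0.5799, 0.3411], [41.7, 39.2], 83.6, 1279, np.float64(0.0218)) tool dxy mm [-71.5 -67. ]
([358.0, 285.0], [0.473, 0.3613], [39.1, 38.0], 62.6, 1384, np.float64(0.0218)) tool dxy mm [-83.   41.2]
([317.0, 333.0], [0.5202, 0.4201], [49.0, 39.1], 78.0, 1090, np.float64(0.0257)) tool dxy mm [-145.4   -1. ]
([54.0, 365.0], [0.8126, 0.4285], [58.5, 22.8], 32.4, 1092, np.float64(0.0207)) tool dxy mm [-177.6 -291.8]
([7.0, 396.0], [0.8703, 0.4665], [58.6, 25.4], 73.0, 721, np.float64(0.0234)) tool dxy mm [-220.2 -346.2]
([140.0, 452.0], [0.7427, 0.5508], [34.6, 30.4], 85.4, 833, np.float64(0.0219)) tool dxy mm [-293.8 -212.1]
```

```bash
python3 -m handwheel '[30,20,0,0,29.6,20,20,0,0,0,35,0,0,0,35,0,0,0,30,0,0,0,15,0,0,0,0,0,0,0,0,0]'; python3 -m handwheel '[0,0,10,0,0,0,0,0,0,0,0,0]';  python3 blank.py 16
```

```text
t: 19.18
position: [0.4628, 0.2194, 0.1139]
ee_rot: [[-0.081, -0.997, -0.0], [-0.997, 0.081, -0.001], [0.001, 0.0, -1.0]]
contact_force: [0.1, 0.4, -0.1]
grip_width: 0.0598
t: 19.43
position: [0.463, 0.2207, 0.1042]
ee_rot: [[-0.08, -0.997, 0.001], [-0.997, 0.08, 0.001], [-0.001, -0.001, -1.0]]
contact_force: [0.2, 0.3, -0.0]
grip_width: 0.0599
TCP [0.4631 0.2209 0.1044] ang 175.42
([43.0, 365.0], [0.6553, 0.287], [62.0, 25.4], 32.0, 1260, np.float64(0.0268)) tool dxy mm [ -81.2 -186.2]
([316.0, 411.0], [0.4722, 0.3415], [11.3, 22.5], 64.1, 167, np.float64(0.0203)) tool dxy mm [-120.9    0.7]
([156.0, 435.0], [0.5916, 0.3521], [17.4, 16.2], 84.9, 189, np.float64(0.0218)) tool dxy mm [-141.  -117.5]
```

View pics/wrist16.png

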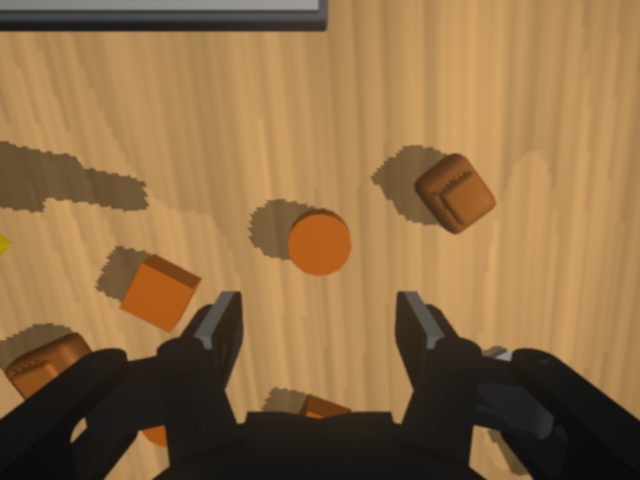

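```bash
sed -i 's/s>150/s>125/' blank.py
python3 - <<'E'
from h import *
c=dict(np.load("pics/wrist16.npz"));print(ray(c,320,244,.02))
print(sat(c)[244,320])
E
python3 -m handwheel '[0,0,35,0,0,0,30,0,0,0,20,0,0,0,7,0,0,0,3,0,0,0,0,0,0,0,0,0,0,0,0,0]'; python3 snap.py wrist:17
```

```text
[0.46157518 0.21871907 0.02      ]
[ 13 215 177]
t: 20.15
position: [0.4638, 0.2215, 0.0103]
ee_rot: [[-0.08, -0.997, 0.002], [-0.997, 0.08, 0.002], [-0.002, -0.002, -1.0]]
contact_force: [0.4, -0.0, 0.4]
grip_width: 0.0595
t 20.15 p [0.4638 0.2215 0.0103] ang 175.43 F [ 0.4 -0.   0.4] w 0.0595 j [ 43.   20.9 -19.9   0.  -49.  -47.6]
```

View pics/wrist17.png

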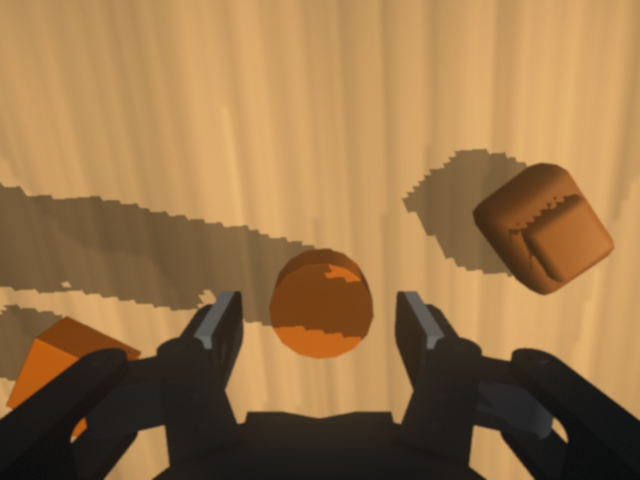

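```bash
python3 -m handwheel '[2,1.5,1.5,0,0,0,0,0,0,0,0,0,0,0,0,0]'; python3 -m handwheel '[0,0,0,0,0,0,0,0,0,0,0,0,0,0,0,0,0,0,0,0,0,0,0,0]' 1;  python3 -m handwheel '[0,0,-5,0,0,0,-15,0,0,0,-20,0,0,0,-25,0,0,0,-30,0,0,0,-30,0,0,0,0,0,0,0,0,0]'; python3 snap.py wrist:18
```

```text
t: 20.53
position: [0.4611, 0.2188, 0.0074]
ee_rot: [[-0.08, -0.997, 0.0], [-0.997, 0.08, 0.0], [-0.0, -0.0, -1.0]]
contact_force: [-0.8, 0.5, -0.2]
grip_width: 0.0595
t: 21.03
position: [0.4613, 0.2189, 0.0078]
ee_rot: [[-0.08, -0.997, 0.001], [-0.997, 0.08, 0.0], [-0.0, -0.001, -1.0]]
contact_force: [-3.0, -0.9, 5.7]
grip_width: 0.0375
t: 21.7
position: [0.462, 0.2197, 0.1342]
ee_rot: [[-0.08, -0.997, 0.003], [-0.997, 0.08, 0.003], [-0.003, -0.003, -1.0]]
contact_force: [0.3, -0.4, -0.7]
grip_width: 0.0371
t 21.7 p [0.462  0.2197 0.1342] ang 175.42 F [ 0.3 -0.4 -0.7] w 0.0371 j [ 43.   13.1 -10.3  -0.  -66.4 -47.6]
```

View pics/wrist18.png

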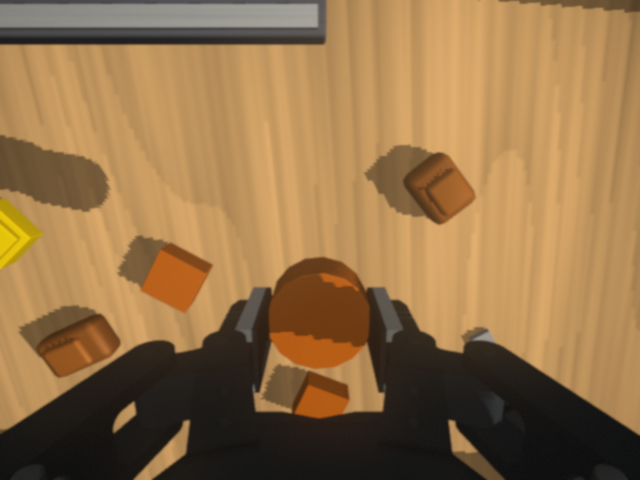

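```bash
python3 -m handwheel '[26.5,-21.3,0,0,26.5,-21.3,0,0,26.5,-21.3,0,0,26.5,-21.3,0,0,26.5,-21.3,0,0,26.5,-21.3,0,0,26.3,-21,0,0,0,0,0,0]';  python3 -m handwheel '[0,0,20,0,0,0,20,0,0,0,15,0,0,0,5,0,0,0,0,0,0,0,0,0,0,0,0,0]'; python3 snap.py wrist:19
```

```text
t: 22.42
position: [0.5958, 0.0175, 0.1298]
ee_rot: [[-0.084, -0.996, -0.003], [-0.996, 0.084, -0.002], [0.002, 0.003, -1.0]]
contact_force: [-0.5, 0.8, -0.0]
grip_width: 0.0376
t: 23.0
position: [0.5952, 0.0224, 0.0731]
ee_rot: [[-0.08, -0.997, 0.002], [-0.997, 0.08, 0.0], [-0.0, -0.001, -1.0]]
contact_force: [-0.3, -0.7, -0.5]
grip_width: 0.0369
t 23.0 p [0.5952 0.0224 0.0731] ang 175.44 F [-0.3 -0.7 -0.5] w 0.0369 j [ 17.2  24.9  -2.6   0.  -62.4 -21.8]
```

View pics/wrist19.png

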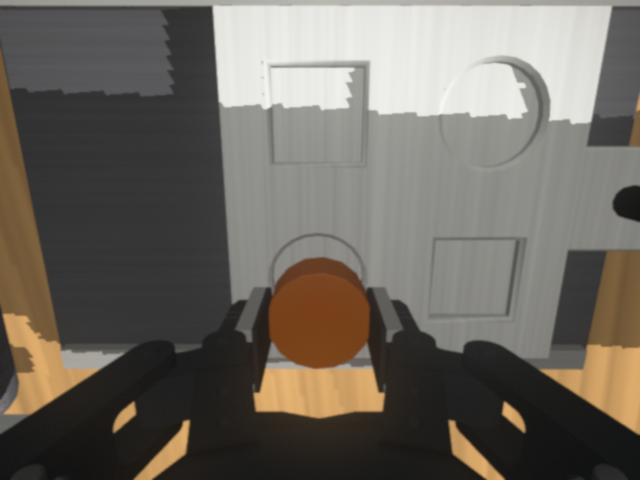

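```bash
python3 -m handwheel '[0,0,10,0,0,0,8,0,0,0,5,0,0,0,3,0,0,0,1,0,0,0,0,0,0,0,0,0]'; python3 -m handwheel '[0,0,1.5,0,0,0,0,0,0,0,0,0]';python3 -m handwheel '[0,0,1,0,0,0,0,0,0,0,0,0]'
```

```text
t: 23.63
position: [0.5946, 0.0222, 0.0452]
ee_rot: [[-0.08, -0.997, -0.0], [-0.997, 0.08, -0.0], [0.0, 0.0, -1.0]]
contact_force: [0.8, 1.0, -0.6]
grip_width: 0.0375
t: 23.88
position: [0.5946, 0.0223, 0.0438]
ee_rot: [[-0.08, -0.997, 0.0], [-0.997, 0.08, 0.0], [-0.0, -0.0, -1.0]]
contact_force: [-0.1, -1.1, -1.0]
grip_width: 0.0375
t: 24.13
position: [0.5948, 0.0222, 0.0438]
ee_rot: [[-0.08, -0.997, 0.001], [-0.997, 0.08, -0.0], [-0.0, -0.001, -1.0]]
contact_force: [-2.0, 0.5, 4.6]
grip_width: 0.0376
```

Seated in the cavity at the expected height. Release, rise, go to tile A's area.

```bash
python3 -m handwheel '[0,0,-0.5,0,0,0,0,0,0,0,0,0,0,0,0,0]' 0.38; python3 -m handwheel '[0,0,-5,0,0,0,-15,0,0,0,-25,0,0,0,-30,0,0,0,-35,0,0,0,-20,0,0,0,0,0,0,0,0,0]'; python3 blank.py 20 .056
```

```text
t: 24.47
position: [0.5945, 0.0222, 0.043]
ee_rot: [[-0.08, -0.997, -0.0], [-0.997, 0.08, -0.0], [0.0, 0.0, -1.0]]
contact_force: [-0.6, -0.4, -0.0]
grip_width: 0.053
t: 25.13
position: [0.5953, 0.0224, 0.1749]
ee_rot: [[-0.08, -0.997, 0.003], [-0.997, 0.08, 0.001], [-0.001, -0.003, -1.0]]
contact_force: [-0.1, -0.5, -1.5]
grip_width: 0.053
TCP [0.5944 0.0224 0.1732] ang 175.41
([320.0, 232.0], [0.5939, 0.0217], [40.0, 37.5], 85.5, 1170, np.float64(0.0578)) tool dxy mm [0.8 0.5]
```

View pics/wrist20.png

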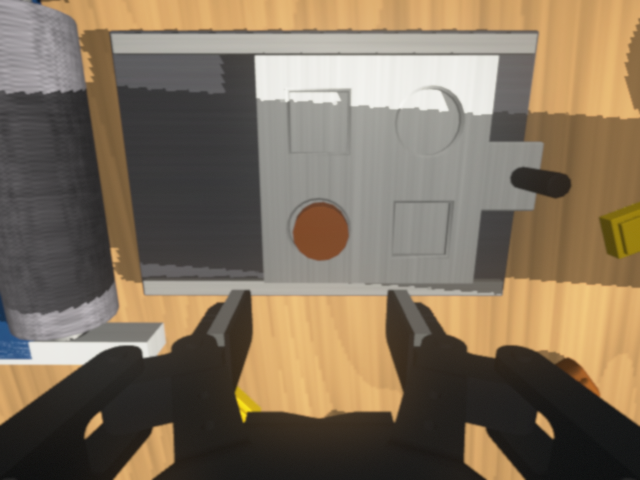

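```bash
python3 -m handwheel '[-36.8,7.2,0,0,-36.8,7.2,0,0,-36.8,7.2,0,0,-36.8,7.2,0,0,-36.8,7.2,0,0,-36.8,7.2,0,0,0,0,0,0.105,0,0,0,0.105]' 0.3; python3 -m handwheel '[0,0,20,0.105,0,0,20,0.105,0,0,20,0.107,0,0,10,0,0,0,0,0,0,0,0,0,0,0,0,0]'; python3 blank.py 21
```

```text
t: 25.85
position: [0.5678, 0.2477, 0.1709]
ee_rot: [[-0.287, -0.958, -0.003], [-0.958, 0.287, -0.002], [0.003, 0.003, -1.0]]
contact_force: [0.4, 0.5, 0.6]
grip_width: 0.0601
t: 26.43
position: [0.5698, 0.2459, 0.1043]
ee_rot: [[-0.569, -0.823, 0.001], [-0.823, 0.569, 0.0], [-0.001, -0.001, -1.0]]
contact_force: [-0.2, -0.9, 0.1]
grip_width: 0.0598
TCP [0.57   0.2461 0.1046] ang 145.32
([573.0, 5.0], [0.3842, 0.2131], [6.1, 21.0], 55.4, 90, np.float64(0.0219)) tool dxy mm [133.  134.1]
([381.0, 366.0], [0.5833, 0.3387], [45.1, 31.4], 74.8, 1154, np.float64(0.0217)) tool dxy mm [-83.5  41.8]
```

View pics/wrist21.png

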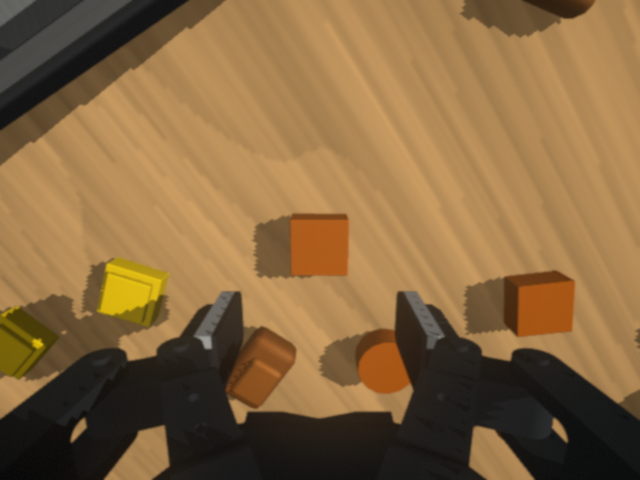

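```bash
sed -i 's/amax=3000/amax=9000/' h.py
python3 - <<'E'
from h import *
c=dict(np.load("pics/wrist21.npz"));print(ray(c,320,246.5,.02))
E
python3 -m handwheel '[0,0,35,0,0,0,30,0,0,0,20,0,0,0,8,0,0,0,2,0,0,0,0,0,0,0,0,0,0,0,0,0]'; python3 snap.py wrist:22
```

```text
[0.5685427  0.24606638 0.02      ]
t: 27.15
position: [0.5704, 0.2465, 0.0102]
ee_rot: [[-0.57, -0.822, 0.003], [-0.822, 0.57, 0.002], [-0.003, -0.001, -1.0]]
contact_force: [-0.1, 0.1, -0.0]
grip_width: 0.0599
t 27.15 p [0.5704 0.2465 0.0102] ang 145.25 F [-0.1  0.1 -0. ] w 0.0599 j [ 37.8  30.9  -2.9   0.  -56.  -72.5]
```

View pics/wrist22.png

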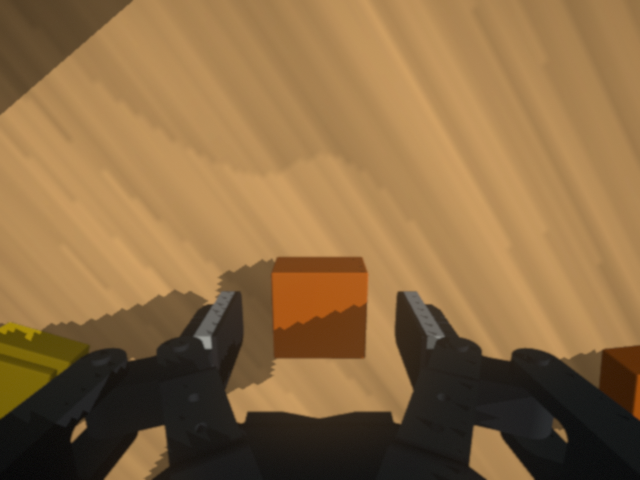

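```bash
python3 -m handwheel '[1,0.8,2,0,0,0,0,0,0,0,0,0,0,0,0,0]'; python3 -m handwheel '[0,0,0,0,0,0,0,0,0,0,0,0,0,0,0,0,0,0,0,0,0,0,0,0]' 1;  python3 -m handwheel '[0,0,-5,0,0,0,-15,0,0,0,-20,0,0,0,-25,0,0,0,-30,0,0,0,-30,0,0,0,0,0,0,0,0,0]'; python3 snap.py wrist:23
```

```text
t: 27.53
position: [0.568, 0.2454, 0.0064]
ee_rot: [[-0.57, -0.821, 0.0], [-0.821, 0.57, 0.0], [-0.0, -0.0, -1.0]]
contact_force: [-0.5, -0.2, 0.1]
grip_width: 0.0595
t: 28.03
position: [0.5683, 0.2456, 0.0066]
ee_rot: [[-0.57, -0.821, 0.001], [-0.821, 0.57, 0.0], [-0.001, -0.0, -1.0]]
contact_force: [-0.4, 0.6, 2.5]
grip_width: 0.0343
t: 28.7
position: [0.5688, 0.246, 0.1334]
ee_rot: [[-0.57, -0.821, 0.003], [-0.821, 0.571, 0.003], [-0.004, -0.001, -1.0]]
contact_force: [-0.9, -0.1, -0.8]
grip_width: 0.0348
t 28.7 p [0.5688 0.246  0.1334] ang 145.21 F [-0.9 -0.1 -0.8] w 0.0348 j [ 37.8  24.8   6.5  -0.  -71.5 -72.6]
```

View pics/wrist23.png

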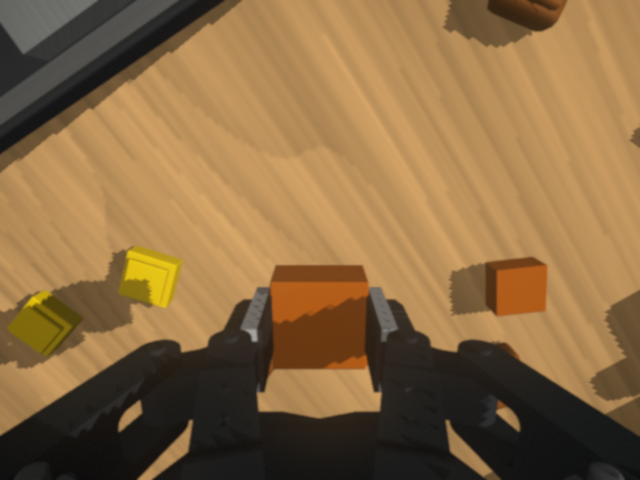

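```bash
python3 -m handwheel '[0,0,0,-0.106,0,0,0,-0.106,0,0,0,-0.106,0,0,0,-0.105,0,0,0,-0.105,0,0,0,0]';  python3 -m handwheel '[37,-5.5,0,0,37,-5.5,0,0,37,-5.5,0,0,37,-5.5,0,0,37,-5.5,0,0,37,-5.5,0,0,37,-5.5,0,0,37.8,-5.6,0,0]';  python3 -m handwheel '[0,0,0,0,0,0,20,0,0,0,20,0,0,0,15,0,0,0,5,0,0,0,0,0,0,0,0,0,0,0,0,0]'; python3 snap.py wrist:24
```

```text
t: 29.25
position: [0.567, 0.2449, 0.1293]
ee_rot: [[-0.075, -0.997, -0.003], [-0.997, 0.075, -0.002], [0.002, 0.003, -1.0]]
contact_force: [0.3, -0.4, -0.5]
grip_width: 0.0343
t: 29.92
position: [0.5876, -0.0556, 0.1301]
ee_rot: [[-0.082, -0.997, -0.002], [-0.997, 0.082, 0.0], [0.0, 0.002, -1.0]]
contact_force: [1.8, -0.0, 1.1]
grip_width: 0.0348
t: 30.58
position: [0.5892, -0.0539, 0.0722]
ee_rot: [[-0.079, -0.997, 0.002], [-0.997, 0.079, -0.0], [0.0, -0.002, -1.0]]
contact_force: [-0.1, -0.6, -0.6]
grip_width: 0.0344
t 30.58 p [ 0.5892 -0.0539  0.0722] ang 175.45 F [-0.1 -0.6 -0.6] w 0.0344 j [  9.9  24.5  -3.4   0.  -62.  -14.5]
```

View pics/wrist24.png

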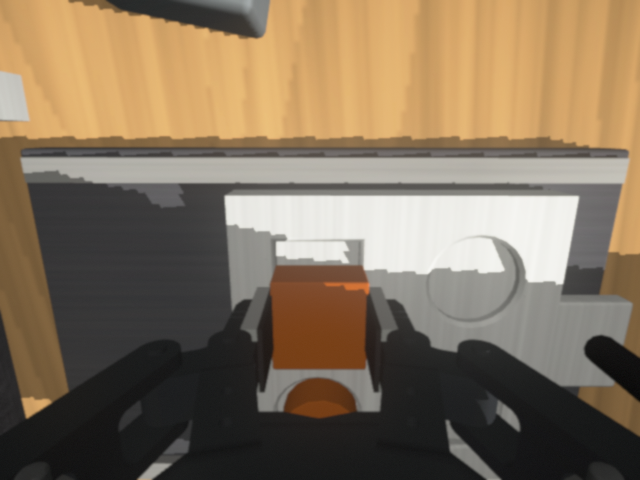

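```bash
python3 - <<'E'
from h import *
c=dict(np.load("pics/wrist24.npz"))
P=[(272,282),(368,282),(366,368),(274,368)]
q=np.array([ray(c,a,b,.0856)[:2] for a,b in P]); print(q.mean(0),np.linalg.norm(q-np.roll(q,1,0),axis=1))
P=[(276,239),(364,239)]
q=np.array([ray(c,a,b,.042)[:2] for a,b in P]); print(q, q.mean(0)+np.array([.0785,.997])*.02)
E
python3 -m handwheel '[-0.5,0.2,10,0,0,0,8,0,0,0,5,0,0,0,3,0,0,0,1,0,0,0,0,0,0,0,0,0]'; python3 -m handwheel '[0,0,1.5,0,0,0,0,0,0,0,0,0]';python3 -m handwheel '[0,0,1,0,0,0,0,0,0,0,0,0]'
```

```text
[ 0.58838889 -0.05170258] [0.03567303 0.03485003 0.03565697 0.03567284]
[[ 0.60720411 -0.07536992]
 [ 0.56602379 -0.0721653 ]] [ 0.58818395 -0.05382761]
t: 31.22
position: [0.5882, -0.0535, 0.0441]
ee_rot: [[-0.079, -0.997, -0.001], [-0.997, 0.079, -0.0], [0.0, 0.001, -1.0]]
contact_force: [0.5, 0.2, -0.8]
grip_width: 0.0341
t: 31.47
position: [0.5882, -0.0534, 0.0427]
ee_rot: [[-0.079, -0.997, -0.0], [-0.997, 0.079, 0.0], [-0.0, 0.0, -1.0]]
contact_force: [-0.4, -0.6, -0.7]
grip_width: 0.0343
t: 31.72
position: [0.5884, -0.0535, 0.0426]
ee_rot: [[-0.079, -0.997, 0.001], [-0.997, 0.079, -0.0], [0.0, -0.001, -1.0]]
contact_force: [-2.1, 1.6, 5.7]
grip_width: 0.0345
```

Seated at the expected height. Release, rise, verify.

```bash
python3 -m handwheel '[0,0,-0.5,0,0,0,0,0,0,0,0,0,0,0,0,0]' 0.38; python3 -m handwheel '[0,0,-5,0,0,0,-15,0,0,0,-25,0,0,0,-30,0,-20,0,-35,0,-20,0,-20,0,0,0,0,0,0,0,0,0]'; python3 blank.py 25 .056
```

```text
t: 32.05
position: [0.5882, -0.0534, 0.042]
ee_rot: [[-0.079, -0.997, -0.0], [-0.997, 0.079, 0.0], [0.0, 0.0, -1.0]]
contact_force: [-0.2, -0.4, 0.3]
grip_width: 0.0529
t: 32.72
position: [0.5923, -0.0125, 0.174]
ee_rot: [[-0.077, -0.997, 0.003], [-0.997, 0.078, 0.001], [-0.001, -0.003, -1.0]]
contact_force: [0.2, 0.2, -0.6]
grip_width: 0.053
TCP [ 0.5914 -0.0132  0.1724] ang 175.51
([321.0, 176.0], [0.5876, -0.0521], [34.8, 34.7], 85.7, 1165, np.float64(0.0578)) tool dxy mm [39.2  0.7]
([320.0, 278.0], [0.5942, 0.0212], [40.3, 37.3], 85.7, 1212, np.float64(0.0577)) tool dxy mm [-34.4  -0.1]
```

View pics/wrist25.png

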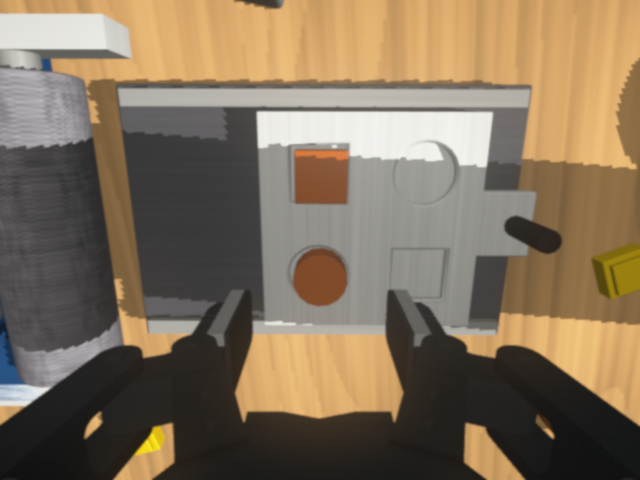

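```bash
python3 -m handwheel '[-39,4.4,0,0,-39,4.4,0,0,-39,4.4,0,0,-39,4.4,0,0,-39,4.4,0,0,-39,4.4,0,0,-39,4.4,0,0,-39,4.4,0,0]' 0.3;  python3 -m handwheel '[-40,4.4,0,0,0,0,20,0,0,0,25,0,0,0,15,0,0,0,10,0,0,0,0,0,0,0,0,0,0,0,0,0]'; python3 blank.py 26
```

```text
t: 33.43
position: [0.5802, 0.301, 0.1706]
ee_rot: [[-0.08, -0.997, -0.002], [-0.997, 0.08, -0.002], [0.002, 0.002, -1.0]]
contact_force: [0.9, -0.8, -0.0]
grip_width: 0.0597
t: 34.1
position: [0.5806, 0.3403, 0.1034]
ee_rot: [[-0.079, -0.997, 0.002], [-0.997, 0.079, 0.001], [-0.001, -0.002, -1.0]]
contact_force: [0.1, -0.5, 0.9]
grip_width: 0.0597
TCP [0.5807 0.3406 0.1037] ang 175.46
([189.0, 183.0], [0.6537, 0.2954], [52.9, 33.5], 20.1, 1663, np.float64(0.027)) tool dxy mm [ 39.4 -76.2]
([319.0, 248.0], [0.5803, 0.3412], [39.2, 41.2], 7.6, 1259, np.float64(0.0217)) tool dxy mm [-0.5  0.6]
([490.0, 267.0], [0.4746, 0.3617], [36.6, 41.0], 62.3, 1435, np.float64(0.0217)) tool dxy mm [-12.5 107.6]
([393.0, 362.0], [0.5379, 0.4209], [15.4, 51.3], 11.3, 393, np.float64(0.0254)) tool dxy mm [-76.6  49.2]
([14.0, 389.0], [0.8025, 0.4258], [41.5, 24.9], 32.2, 625, np.float64(0.0198)) tool dxy mm [-102.4 -214.2]
([131.0, 467.0], [0.7315, 0.5008], [36.3, 24.5], 47.9, 607, np.float64(0.0188)) tool dxy mm [-171.5 -137.5]
```

View pics/wrist26.png

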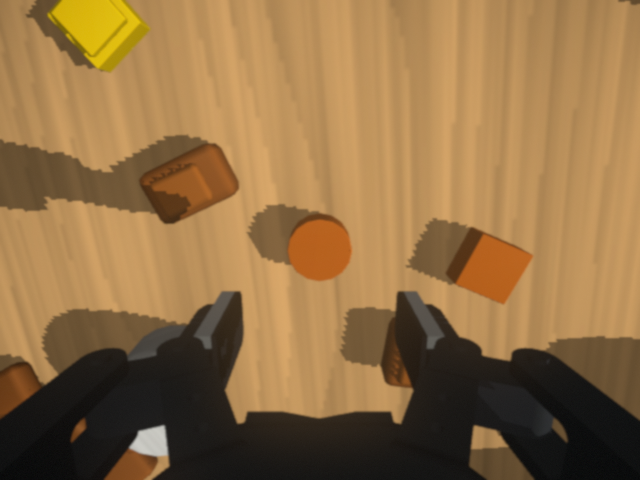

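```bash
python3 -m handwheel '[0,0.4,35,0,0,0,30,0,0,0,20,0,0,0,8,0,0,0,3,0,0,0,0,0,0,0,0,0,0,0,0,0]'; python3 snap.py; python3 -m handwheel '[0,0,0.3,0,0,0,0,0,0,0,0,0]'
```

```text
t: 34.82
position: [0.5806, 0.3413, 0.0084]
ee_rot: [[-0.079, -0.997, 0.003], [-0.997, 0.079, 0.002], [-0.002, -0.003, -1.0]]
contact_force: [1.0, 0.7, 0.4]
grip_width: 0.0599
t 34.82 p [0.5806 0.3413 0.0084] ang 175.49 F [1.  0.7 0.4] w 0.0599 j [ 43.7  36.    6.3   0.  -60.  -48.3]
t: 35.07
position: [0.5796, 0.3407, 0.0065]
ee_rot: [[-0.079, -0.997, 0.001], [-0.997, 0.079, 0.001], [-0.001, -0.001, -1.0]]
contact_force: [0.6, 0.8, -0.4]
grip_width: 0.0601
```

```bash
python3 -m handwheel '[0,0,0,0,0,0,0,0,0,0,0,0,0,0,0,0,0,0,0,0,0,0,0,0]' 1;  python3 -m handwheel '[0,0,-5,0,0,0,-15,0,0,0,-20,0,0,0,-25,0,0,0,-30,0,0,0,-30,0,0,0,0,0,0,0,0,0]'; python3 snap.py wrist:27
```

```text
t: 35.57
position: [0.5797, 0.3408, 0.0066]
ee_rot: [[-0.079, -0.997, 0.001], [-0.997, 0.079, 0.001], [-0.001, -0.001, -1.0]]
contact_force: [-1.5, 0.5, 5.4]
grip_width: 0.0376
t: 36.23
position: [0.5801, 0.3412, 0.1331]
ee_rot: [[-0.079, -0.997, 0.003], [-0.997, 0.079, 0.003], [-0.003, -0.003, -1.0]]
contact_force: [-0.9, -0.4, -1.9]
grip_width: 0.0375
t 36.23 p [0.5801 0.3412 0.1331] ang 175.47 F [-0.9 -0.4 -1.9] w 0.0375 j [ 43.7  30.7  16.1  -0.  -75.2 -48.3]
```

View pics/wrist27.png

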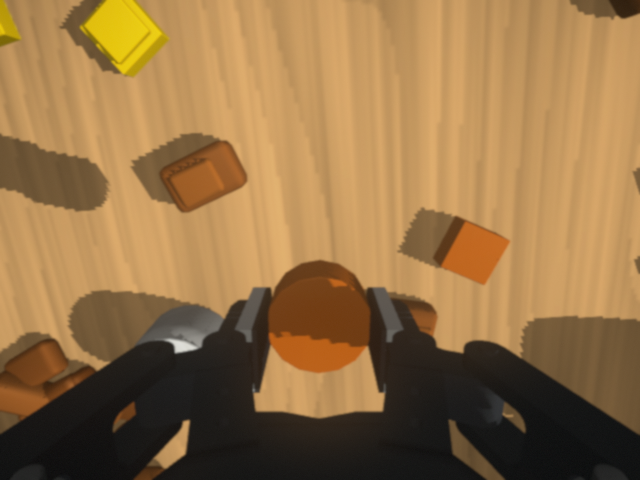

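```bash
python3 - <<'E'
from h import *
for k,h,p in [(27,.1465,(.5801,.3412)),(18,.1464,(.462,.2197))]:
    c=dict(np.load(f"pics/wrist{k}.npz")); H=sat(c); W=world(c)
    m=(H[...,1]>120)&(H[...,0]<17)&(abs(W[...,2]-h)<.0045); 
    for b in blobs(c,m,h,amin=1500): print(k,b,p)
E
python3 -m handwheel '[39,3.6,0,0,39,3.6,0,0,39,3.6,0,0,39,3.6,0,0,39,3.6,0,0,39,3.6,0,0,39,3.6,0,0,39,3.6,0,0]';  python3 -m handwheel '[40,3.6,0,0,40,3.5,0,0,0,0,15,0,0,0,20,0,0,0,15,0,0,0,10,0,0,0,0,0,0,0,0,0]'; python3 -m handwheel '[0,0,0,0,0,0,0,0]'; python3 snap.py wrist:28
```

```text
27 ([319.0, 322.0], [0.5796, 0.342], [41.7, 40.4], 85.7, 1295, np.float64(0.1482)) (0.5801, 0.3412)
18 ([319.0, 318.0], [0.4613, 0.2196], [41.5, 40.0], 85.6, 1287, np.float64(0.148)) (0.462, 0.2197)
t: 36.95
position: [0.5243, 0.0298, 0.1294]
ee_rot: [[-0.079, -0.997, -0.003], [-0.997, 0.079, -0.001], [0.001, 0.003, -1.0]]
contact_force: [0.8, 0.1, -0.1]
grip_width: 0.0374
t: 37.62
position: [0.5121, -0.0475, 0.0703]
ee_rot: [[-0.079, -0.997, -0.002], [-0.997, 0.079, -0.001], [0.001, 0.002, -1.0]]
contact_force: [0.1, 0.3, -0.4]
grip_width: 0.0375
t: 37.78
position: [0.5134, -0.0472, 0.0718]
ee_rot: [[-0.078, -0.997, 0.002], [-0.997, 0.078, 0.0], [-0.0, -0.002, -1.0]]
contact_force: [-0.1, -0.4, 0.1]
grip_width: 0.0376
t 37.78 p [ 0.5134 -0.0472  0.0718] ang 175.5 F [-0.1 -0.4  0.1] w 0.0376 j [ 12.2  16.9 -15.1   0.  -57.9 -16.7]
```

View pics/wrist28.png

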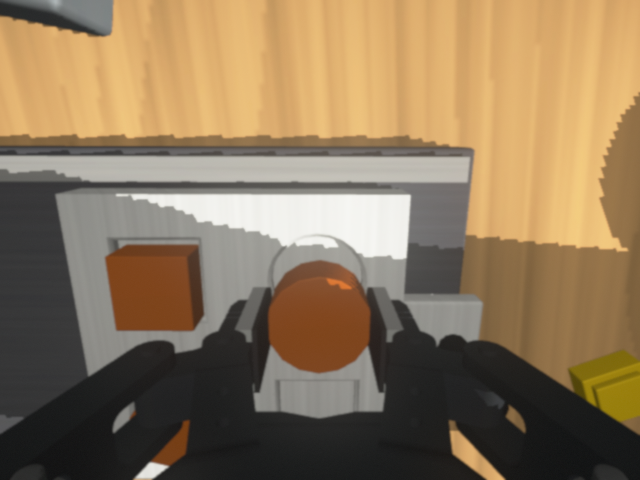

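```bash
python3 -m handwheel '[0.5,0,10,0,0,0,8,0,0,0,5,0,0,0,3,0,0,0,1,0,0,0,0,0,0,0,0,0]'; python3 -m handwheel '[0,0,1.5,0,0,0,0,0,0,0,0,0]';python3 -m handwheel '[0,0,1,0,0,0,0,0,0,0,0,0]'
```

```text
t: 38.42
position: [0.5125, -0.048, 0.0438]
ee_rot: [[-0.079, -0.997, -0.001], [-0.997, 0.079, -0.0], [0.0, 0.001, -1.0]]
contact_force: [0.0, -0.5, -0.2]
grip_width: 0.0374
t: 38.67
position: [0.5127, -0.0479, 0.0425]
ee_rot: [[-0.079, -0.997, 0.0], [-0.997, 0.079, 0.0], [-0.0, -0.0, -1.0]]
contact_force: [0.5, 0.2, -0.3]
grip_width: 0.0373
t: 38.92
position: [0.5129, -0.048, 0.0424]
ee_rot: [[-0.079, -0.997, 0.001], [-0.997, 0.079, -0.0], [0.0, -0.001, -1.0]]
contact_force: [-3.0, 0.7, 7.6]
grip_width: 0.0375
```

Seated. Release and move towards tile B (0.474, 0.3615).

```bash
python3 -m handwheel '[0,0,-0.5,0,0,0,0,0,0,0,0,0,0,0,0,0]' 0.38; python3 -m handwheel '[0,0,-5,0,0,0,-15,0,0,0,-25,0,0,0,-30,0,-20,0,-35,0,-20,0,-20,0,0,0,0,0,0,0,0,0]'; python3 blank.py 29 .056
```

```text
t: 39.25
position: [0.5125, -0.048, 0.0417]
ee_rot: [[-0.079, -0.997, -0.0], [-0.997, 0.079, -0.0], [0.0, 0.0, -1.0]]
contact_force: [-0.9, -0.3, -0.4]
grip_width: 0.053
t: 39.92
position: [0.5165, -0.0071, 0.1735]
ee_rot: [[-0.077, -0.997, 0.003], [-0.997, 0.077, 0.001], [-0.001, -0.003, -1.0]]
contact_force: [-0.0, 0.5, -1.6]
grip_width: 0.0529
TCP [ 0.5156 -0.0077  0.172 ] ang 175.51
([320.0, 176.0], [0.5122, -0.0467], [37.4, 37.2], 85.6, 1097, np.float64(0.0578)) tool dxy mm [39.2  0.4]
([209.0, 177.0], [0.5875, -0.0518], [34.9, 36.2], 85.7, 1235, np.float64(0.0578)) tool dxy mm [ 38.4 -75.1]
([215.0, 277.0], [0.594, 0.0199], [41.7, 34.9], 33.8, 1125, np.float64(0.0577)) tool dxy mm [-33.6 -76. ]
```

View pics/wrist29.png

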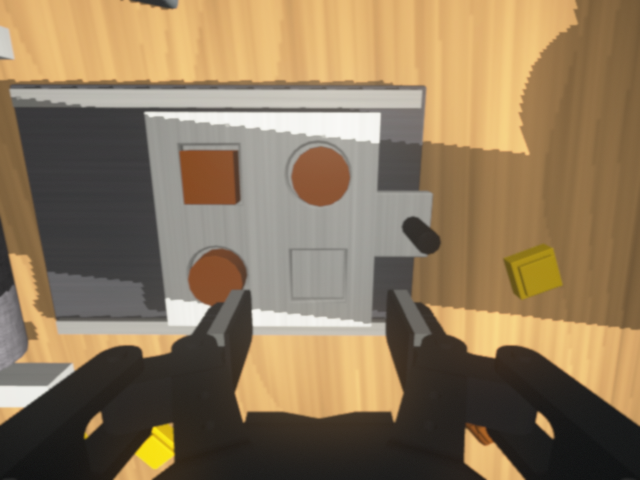

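```bash
python3 -m handwheel '[-36.4,7.1,0,0,-36.4,7.1,0,0,-36.4,7.1,0,0,-36.4,7.1,0,0,-36.4,7.1,0,0,-36.4,7.1,0,0,-36.4,7.1,0,0,-36.4,7.1,0,0]' 0.3;  python3 -m handwheel '[-36.4,7.1,0,0,-36.4,7.1,0,0,0,0,15,0.1,0,0,20,0.1,0,0,20,0.1,0,0,15,0.103,0,0,0,0,0,0,0,0]'; python3 -m handwheel '[0,0,0,0,0,0,0,0]'; python3 blank.py 30
```

```text
t: 40.63
position: [0.4812, 0.2874, 0.1705]
ee_rot: [[-0.08, -0.997, -0.002], [-0.997, 0.08, -0.002], [0.002, 0.002, -1.0]]
contact_force: [1.4, -0.0, 0.4]
grip_width: 0.0593
t: 41.3
position: [0.4733, 0.359, 0.1005]
ee_rot: [[-0.461, -0.887, -0.002], [-0.887, 0.461, -0.003], [0.004, 0.001, -1.0]]
contact_force: [0.2, 0.5, -0.0]
grip_width: 0.0598
t: 41.47
position: [0.4744, 0.3606, 0.1031]
ee_rot: [[-0.462, -0.887, 0.001], [-0.887, 0.462, 0.001], [-0.002, -0.001, -1.0]]
contact_force: [0.6, 0.9, 0.6]
grip_width: 0.0597
TCP [0.4744 0.3607 0.1031] ang 152.46
([322.0, 248.0], [0.4725, 0.3621], [37.3, 36.1], 62.6, 1320, np.float64(0.0217)) tool dxy mm [-0.2  2.4]
([28.0, 282.0], [0.6512, 0.2964], [58.3, 35.3], 20.3, 1636, np.float64(0.0268)) tool dxy mm [ -24.5 -186.5]
([298.0, 347.0], [0.5199, 0.4208], [50.1, 41.1], 78.0, 1224, np.float64(0.0256)) tool dxy mm [-74.1 -12.5]
```

View pics/wrist30.png

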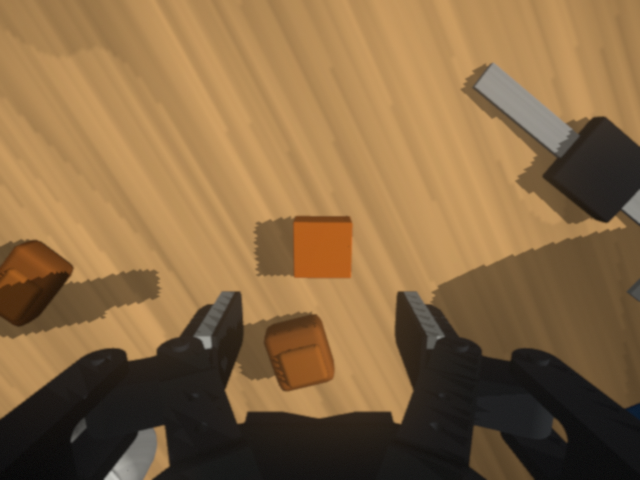

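```bash
python3 -m handwheel '[0,2,35,0,0,0,30,0,0,0,20,0,0,0,8,0,0,0,3,0,0,0,0,0,0,0,0,0,0,0,0,0]'; python3 -m handwheel '[0,0,0.3,0,0,0,0,0,0,0,0,0]'; python3 snap.py wrist:31
```

```text
t: 42.18
position: [0.4729, 0.3623, 0.0078]
ee_rot: [[-0.463, -0.886, 0.002], [-0.886, 0.463, 0.002], [-0.003, -0.001, -1.0]]
contact_force: [0.2, 0.5, -0.1]
grip_width: 0.0596
t: 42.43
position: [0.4721, 0.3616, 0.0062]
ee_rot: [[-0.463, -0.886, 0.001], [-0.886, 0.463, 0.001], [-0.001, -0.0, -1.0]]
contact_force: [-0.2, 0.4, 0.3]
grip_width: 0.0597
t 42.43 p [0.4721 0.3616 0.0062] ang 152.39 F [-0.2  0.4  0.3] w 0.0597 j [ 52.5  28.7  -7.4   0.  -53.8 -80.1]
```

View pics/wrist31.png

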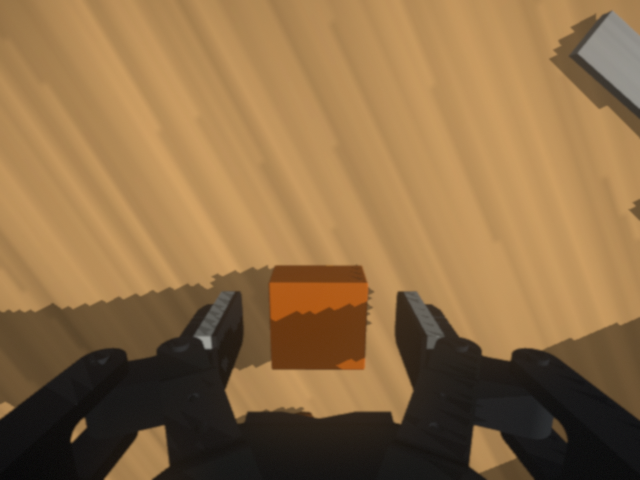

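```bash
python3 -m handwheel '[0,0,-0.8,0,0,0,0,0]'; python3 -m handwheel '[0,0,0,0,0,0,0,0,0,0,0,0,0,0,0,0,0,0,0,0,0,0,0,0]' 1;  python3 -m handwheel '[0,0,-5,0,0,0,-15,0,0,0,-20,0,0,0,-25,0,0,0,-30,0,0,0,-30,0,0,0,0,0,0,0,0,0]'; python3 snap.py wrist:32
```

```text
t: 42.65
position: [0.4721, 0.3614, 0.0067]
ee_rot: [[-0.463, -0.886, 0.0], [-0.886, 0.463, 0.0], [-0.0, -0.0, -1.0]]
contact_force: [-0.4, -0.0, -0.3]
grip_width: 0.0599
t: 43.15
position: [0.4721, 0.3615, 0.0067]
ee_rot: [[-0.463, -0.886, 0.0], [-0.886, 0.463, 0.0], [-0.001, -0.0, -1.0]]
contact_force: [-0.5, 0.2, 3.9]
grip_width: 0.0343
t: 43.82
position: [0.4726, 0.3621, 0.1335]
ee_rot: [[-0.464, -0.886, 0.002], [-0.886, 0.464, 0.003], [-0.004, -0.001, -1.0]]
contact_force: [0.3, -0.2, -1.4]
grip_width: 0.0343
t 43.82 p [0.4726 0.3621 0.1335] ang 152.38 F [ 0.3 -0.2 -1.4] w 0.0343 j [ 52.5  22.1   2.4   0.  -70.1 -80.1]
```

View pics/wrist32.png

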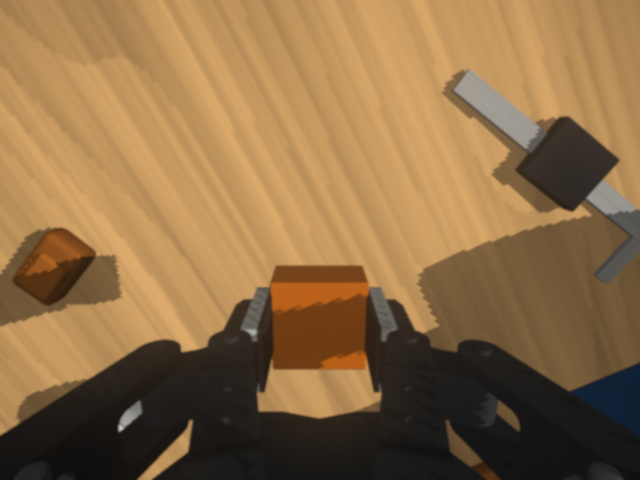

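```bash
python3 -m handwheel '[0,0,0,-0.101,0,0,0,-0.101,0,0,0,-0.101,0,0,0,-0.1,0,0,0,0,0,0,0,0]';  python3 -m handwheel '[36.5,-8.1,0,0,36.5,-8.1,0,0,36.5,-8.1,0,0,36.5,-8.1,0,0,36.5,-8.1,0,0,36.5,-8.1,0,0,36.5,-8.1,0,0,36.5,-8.1,0,0]';  python3 -m handwheel '[37,-8.2,0,0,0,0,0,0,0,0,20,0,0,0,20,0,0,0,15,0,0,0,5,0,0,0,0,0,0,0,0,0]'; python3 -m handwheel '[0,0,0,0,0,0,0,0]';python3 snap.py wrist:33
```

```text
t: 44.37
position: [0.4714, 0.3608, 0.13]
ee_rot: [[-0.082, -0.997, -0.002], [-0.997, 0.082, -0.002], [0.002, 0.002, -1.0]]
contact_force: [0.4, -0.3, -0.7]
grip_width: 0.0344
t: 45.03
position: [0.513, 0.0633, 0.131]
ee_rot: [[-0.082, -0.997, -0.001], [-0.997, 0.082, -0.0], [0.0, 0.001, -1.0]]
contact_force: [0.7, 0.3, 0.6]
grip_width: 0.0341
t: 45.7
position: [0.519, 0.0276, 0.0718]
ee_rot: [[-0.08, -0.997, 0.0], [-0.997, 0.08, -0.0], [0.0, -0.0, -1.0]]
contact_force: [0.4, 0.6, 0.8]
grip_width: 0.0344
t: 45.87
position: [0.5195, 0.0279, 0.0725]
ee_rot: [[-0.079, -0.997, 0.002], [-0.997, 0.079, 0.0], [-0.001, -0.002, -1.0]]
contact_force: [0.3, -1.1, 0.4]
grip_width: 0.0345
t 45.87 p [0.5195 0.0279 0.0725] ang 175.46 F [ 0.3 -1.1  0.4] w 0.0345 j [ 20.3  17.3 -14.4   0.  -58.2 -24.9]
```

View pics/wrist33.png

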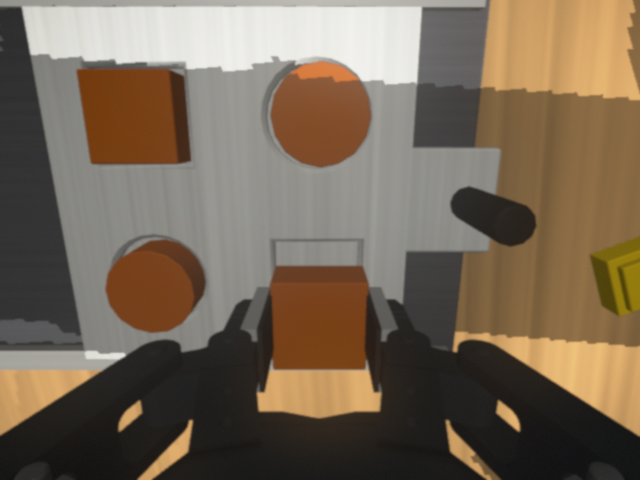

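```bash
python3 -m handwheel '[0,0.2,10,0,0,0,8,0,0,0,5,0,0,0,3,0,0,0,1,0,0,0,0,0,0,0,0,0]'; python3 -m handwheel '[0,0,1.5,0,0,0,0,0,0,0,0,0]';python3 -m handwheel '[0,0,1,0,0,0,0,0,0,0,0,0]'
```

```text
t: 46.5
position: [0.5218, 0.0274, 0.0482]
ee_rot: [[-0.077, -0.997, 0.007], [-0.997, 0.077, -0.001], [0.0, -0.007, -1.0]]
contact_force: [-2.4, -1.4, 22.8]
grip_width: 0.0344
t: 46.75
position: [0.5229, 0.0273, 0.048]
ee_rot: [[-0.076, -0.997, 0.01], [-0.997, 0.076, -0.001], [0.0, -0.01, -1.0]]
contact_force: [-3.5, -2.5, 29.6]
grip_width: 0.0344
t: 47.0
position: [0.5237, 0.0273, 0.0479]
ee_rot: [[-0.076, -0.997, 0.012], [-0.997, 0.076, -0.001], [0.0, -0.012, -1.0]]
contact_force: [-3.9, -2.0, 33.0]
grip_width: 0.0345
```

```bash
python3 -m handwheel '[0,0,-8,0,0,0,-8,0,0,0,-12,0,0,0,0,0,0,0,0,0,0,0,0,0]'; python3 -m handwheel '[0,0,0,0,0,0,0,0]'; python3 snap.py wrist:34; python3 fit.py pics/wrist34.png 230 200 430 400 4 pics/w34c.png
```

```text
t: 47.5
position: [0.5179, 0.0275, 0.0688]
ee_rot: [[-0.079, -0.997, -0.002], [-0.997, 0.079, -0.0], [0.0, 0.002, -1.0]]
contact_force: [0.3, -0.0, -0.1]
grip_width: 0.0342
t: 47.67
position: [0.518, 0.0275, 0.0691]
ee_rot: [[-0.079, -0.997, -0.002], [-0.997, 0.079, -0.0], [0.001, 0.002, -1.0]]
contact_force: [-0.8, 0.5, -0.3]
grip_width: 0.0344
t 47.67 p [0.518  0.0275 0.0691] ang 175.47 F [-0.8  0.5 -0.3] w 0.0344 j [ 20.3  17.5 -14.7  -0.  -57.9 -24.9]
(800, 800, 3)
```

View pics/w34c.png

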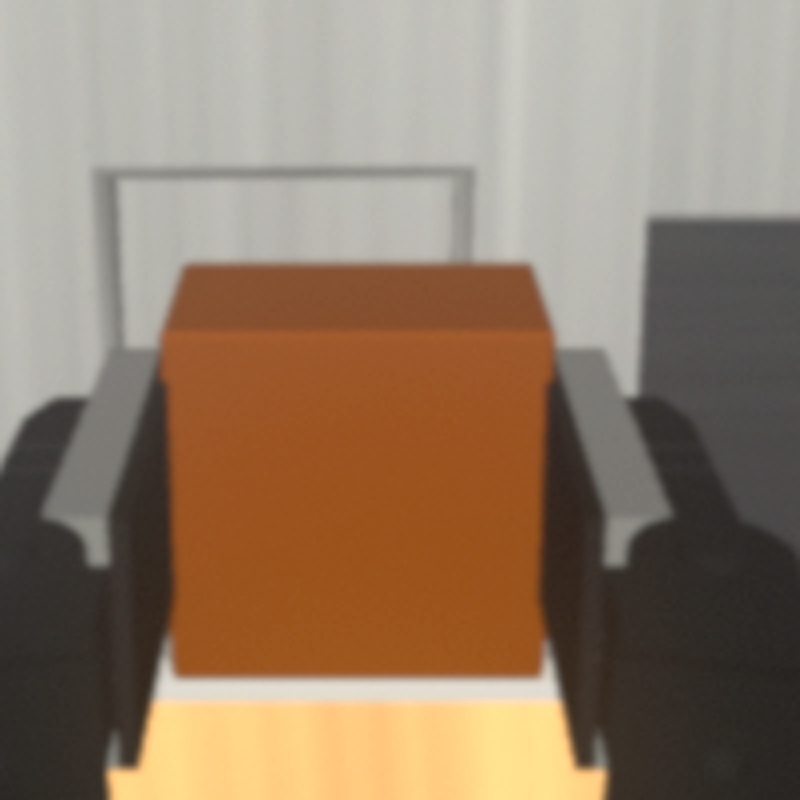

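View pics/wrist34.png

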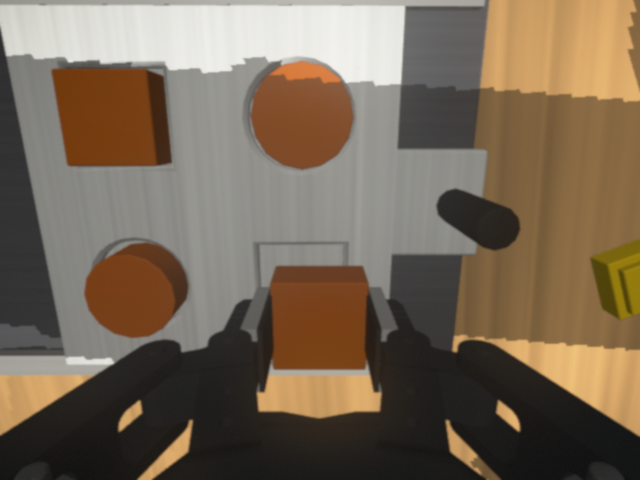

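Run:
```python
from h import *
for k,z,T,C in [(33,.0725,[(270.5,282),(368.5,282),(365,369),(273,369)],[(273,239.5),(363,239.5)]),(34,.0691,[(271,282.5),(368,282.5),(365,369),(274,369)],[(254,242.5),(348,242.5)]),(24,.0722,[(272,282),(368,282),(366,368),(274,368)],[(276,239),(364,239)])]:
    c=dict(np.load(f"pics/wrist{k}.npz"))
    h=z-.0066+.02
    q=np.array([ray(c,a,b,h)[:2] for a,b in T]); print(k,"tile",q.mean(0).round(4),np.linalg.norm(q-np.roll(q,1,0),axis=1).round(4),"ang",np.degrees(np.arctan2(*(q[0]-q[1])[::-1])).round(2))
    r=np.array([ray(c,a,b,.042)[:2] for a,b in C]); print("cav edge",r.round(4).tolist(), (r.mean(0)+np.array([.0785,.997])*.02).round(4),"ang",np.degrees(np.arctan2(*(r[0]-r[1])[::-1])).round(2))
```

```text
33 tile [0.519  0.0302] [0.0361 0.0356 0.0361 0.0357] ang -4.42
cav edge [[0.539, 0.0066], [0.4968, 0.0099]] [0.5195 0.0282] ang -4.43
34 tile [0.5174 0.0299] [0.0359 0.0352 0.0359 0.0353] ang -4.49
cav edge [[0.5458, 0.006], [0.5025, 0.0094]] [0.5257 0.0276] ang -4.48
24 tile [ 0.5884 -0.0517] [0.0357 0.0349 0.0357 0.0357] ang -4.44
cav edge [[0.6072, -0.0754], [0.566, -0.0722]] [ 0.5882 -0.0538] ang -4.45
```

```bash
python3 -m handwheel '[0,0,-15,0,0,0,-15,0,18,6.5,0,0,18,6.5,0,0,0,0,0,0,0,0,0,0]';  python3 -m handwheel '[0,0,0,0,0,0,0,0,0,0,0,0]'; python3 snap.py wrist:35 side:35; python3 fit.py pics/side35.png 240 180 420 315 4 pics/s35c.png
```

```text
t: 48.22
position: [0.5023, -0.0078, 0.0997]
ee_rot: [[-0.08, -0.997, -0.0], [-0.997, 0.08, 0.0], [0.0, 0.0, -1.0]]
contact_force: [-0.3, -0.6, -0.2]
grip_width: 0.0344
t: 48.47
position: [0.503, -0.0068, 0.0997]
ee_rot: [[-0.078, -0.997, -0.0], [-0.997, 0.078, -0.0], [0.0, 0.0, -1.0]]
contact_force: [0.2, -1.3, 0.1]
grip_width: 0.0344
t 48.47 p [ 0.503  -0.0068  0.0997] ang 175.51 F [ 0.2 -1.3  0.1] w 0.0344 j [ 17.1  14.1 -14.4  -0.  -61.5 -21.6]
(540, 720, 3)
```

View pics/wrist35.png

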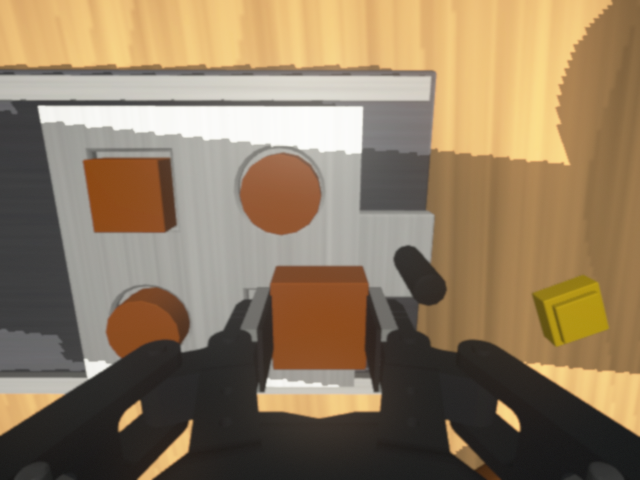

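View pics/s35c.png

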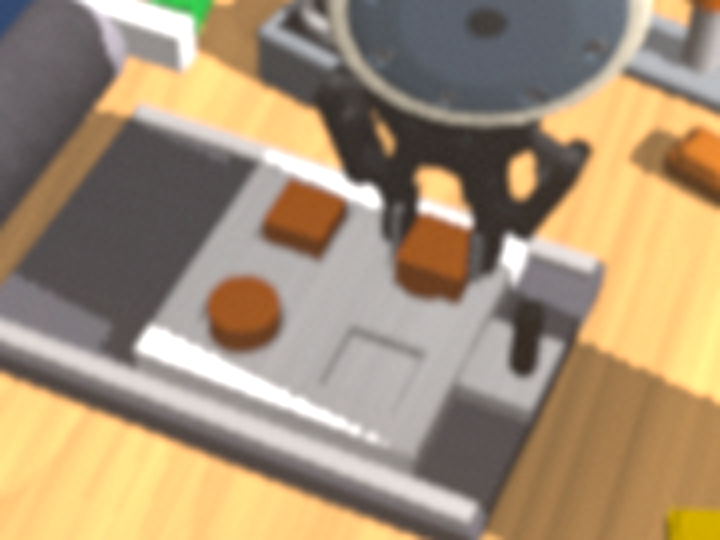

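Run:
```python
from h import *
c=dict(np.load("pics/wrist35.npz"))
print(ray(c,431,289,.084))
for P in [(281,192)]: print("rn disc",ray(c,*P,.056))
m=(sat(c)[...,1]>125)&(sat(c)[...,0]<16)
for b in blobs(c,m,.056,amin=300): print(b)
```

```text
[ 0.4524335  -0.00380218  0.084     ]
rn disc [ 0.51775562 -0.0483055   0.056     ]
([280.0, 194.0], [0.5182, -0.0467], [38.5, 37.9], 28.1, 1141, np.float64(0.0578))
([130.0, 194.0], [0.5917, -0.0523], [35.9, 40.9], 85.6, 1427, np.float64(0.0577))
([146.0, 321.0], [0.5983, 0.0152], [46.6, 34.3], 11.6, 1177, np.float64(0.0576))
```

```bash
python3 -m handwheel '[0,0,12,0,0,0,12,0,0,0,8,0,0,0,0,0,0,0,0,0,0,0,0,0]';  python3 -m handwheel '[0,3,0,0,0,3,0,0,0,2,0,0,0,0,0,0,0,0,0,0]'; python3 -m handwheel '[0,2,0,0,0,0,0,0,0,0,0,0]'; python3 -m handwheel '[0,2,0,0,0,0,0,0,0,0,0,0]'
```

```text
t: 49.07
position: [0.5033, -0.0072, 0.0685]
ee_rot: [[-0.079, -0.997, 0.001], [-0.997, 0.079, -0.0], [0.0, -0.001, -1.0]]
contact_force: [-0.1, -0.3, 0.0]
grip_width: 0.0343
t: 49.48
position: [0.4947, -0.0066, 0.0682]
ee_rot: [[-0.079, -0.997, 0.0], [-0.997, 0.079, 0.0], [-0.0, -0.0, -1.0]]
contact_force: [0.5, -0.2, -1.3]
grip_width: 0.0343
t: 49.73
position: [0.493, -0.0064, 0.0681]
ee_rot: [[-0.079, -0.997, 0.001], [-0.997, 0.079, 0.0], [-0.0, -0.001, -1.0]]
contact_force: [0.7, -0.1, 0.6]
grip_width: 0.034
t: 49.98
position: [0.4916, -0.0063, 0.0682]
ee_rot: [[-0.079, -0.997, 0.002], [-0.997, 0.079, 0.0], [-0.0, -0.002, -1.0]]
contact_force: [4.1, -1.5, -1.4]
grip_width: 0.0343
```

```bash
python3 -m handwheel '[0,2,0,0,0,0,0,0,0,0,0,0]'; python3 -m handwheel '[0,1.5,0,0,0,0,0,0,0,0,0,0]'; python3 -m handwheel '[0,1.5,0,0,0,0,0,0,0,0,0,0]';python3 -m handwheel '[0,1,0,0,0,0,0,0,0,0,0,0]'
```

```text
t: 50.23
position: [0.4891, -0.0061, 0.0681]
ee_rot: [[-0.079, -0.997, 0.001], [-0.997, 0.079, 0.0], [-0.0, -0.001, -1.0]]
contact_force: [3.3, -1.1, 0.1]
grip_width: 0.0345
t: 50.48
position: [0.4874, -0.006, 0.068]
ee_rot: [[-0.079, -0.997, 0.0], [-0.997, 0.079, 0.0], [-0.0, -0.0, -1.0]]
contact_force: [3.8, -0.0, -0.0]
grip_width: 0.0344
t: 50.73
position: [0.4863, -0.0058, 0.0681]
ee_rot: [[-0.079, -0.997, 0.001], [-0.997, 0.079, 0.0], [-0.0, -0.001, -1.0]]
contact_force: [4.7, -1.0, -0.6]
grip_width: 0.0344
t: 50.98
position: [0.4862, -0.0058, 0.0683]
ee_rot: [[-0.078, -0.997, 0.003], [-0.997, 0.078, 0.0], [-0.0, -0.003, -1.0]]
contact_force: [7.8, -1.9, -2.7]
grip_width: 0.0343
```

```bash
python3 -m handwheel '[0,1,0,0,0,0,0,0,0,0,0,0]'; python3 -m handwheel '[0,-6,0,0,0,-4,0,0,0,0,-12,0,0,0,-15,0,0,0,-5,0,0,0,0,0,0,0,0,0]';  python3 -m handwheel '[0,0,0,0,0,0,0,0,0,0,0,0]'; python3 snap.py wrist:36;python3 - <<'E'
from h import *
c=dict(np.load("pics/wrist36.npz"))
m=(sat(c)[...,1]>125)&(sat(c)[...,0]<16)
for b in blobs(c,m,.056,amin=300): print(b)
E
```

```text
t: 51.23
position: [0.486, -0.0057, 0.0684]
ee_rot: [[-0.078, -0.997, 0.005], [-0.997, 0.078, -0.0], [-0.0, -0.004, -1.0]]
contact_force: [10.2, -2.3, -4.2]
grip_width: 0.0347
t: 51.82
position: [0.4931, -0.0065, 0.0993]
ee_rot: [[-0.079, -0.997, -0.001], [-0.997, 0.079, 0.0], [-0.0, 0.001, -1.0]]
contact_force: [-1.1, 0.0, -0.1]
grip_width: 0.0346
t: 52.07
position: [0.4933, -0.0066, 0.0992]
ee_rot: [[-0.079, -0.997, -0.001], [-0.997, 0.079, -0.0], [0.0, 0.001, -1.0]]
contact_force: [-0.2, 0.1, -0.4]
grip_width: 0.0343
t 52.07 p [ 0.4933 -0.0066  0.0992] ang 175.46 F [-0.2  0.1 -0.4] w 0.0343 j [ 17.5  13.1 -15.8  -0.  -61.1 -22. ]
([273.0, 195.0], [0.5118, -0.0463], [38.4, 38.2], 50.2, 1149, np.float64(0.0578))
([123.0, 196.0], [0.5851, -0.0515], [35.9, 41.2], 85.5, 1439, np.float64(0.0577))
([139.0, 323.0], [0.5921, 0.0157], [47.1, 33.0], 16.2, 1185, np.float64(0.0576))
([484.0, 471.0], [0.4017, 0.1306], [8.0, 21.9], 43.6, 123, np.float64(0.0203))
```

View pics/wrist36.png

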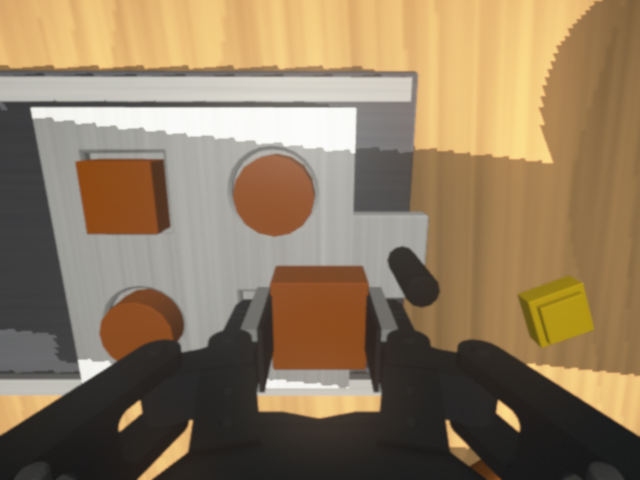

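```bash
python3 -m handwheel '[-17.3,-11.6,0,0,-17.3,-11.6,0,0,0,0,12,0,0,0,10,0,0,0,5,0,0,0,0,0,0,0,0,0]';  python3 -m handwheel '[0,0,0,0,0,0,0,0,0,0,0,0]'; python3 snap.py wrist:37;  python3 fit.py pics/wrist37.png 230 200 430 400 4 pics/w37c.png
```

```text
t: 52.7
position: [0.5191, 0.0256, 0.0727]
ee_rot: [[-0.079, -0.997, -0.001], [-0.997, 0.079, -0.001], [0.001, 0.001, -1.0]]
contact_force: [0.6, -0.1, 0.2]
grip_width: 0.0341
t: 52.95
position: [0.5199, 0.026, 0.0735]
ee_rot: [[-0.079, -0.997, 0.001], [-0.997, 0.079, 0.0], [-0.0, -0.001, -1.0]]
contact_force: [0.3, 0.0, -0.5]
grip_width: 0.0345
t 52.95 p [0.5199 0.026  0.0735] ang 175.46 F [ 0.3  0.  -0.5] w 0.0345 j [ 20.1  17.3 -14.2   0.  -58.4 -24.7]
(800, 800, 3)
```

View pics/w37c.png

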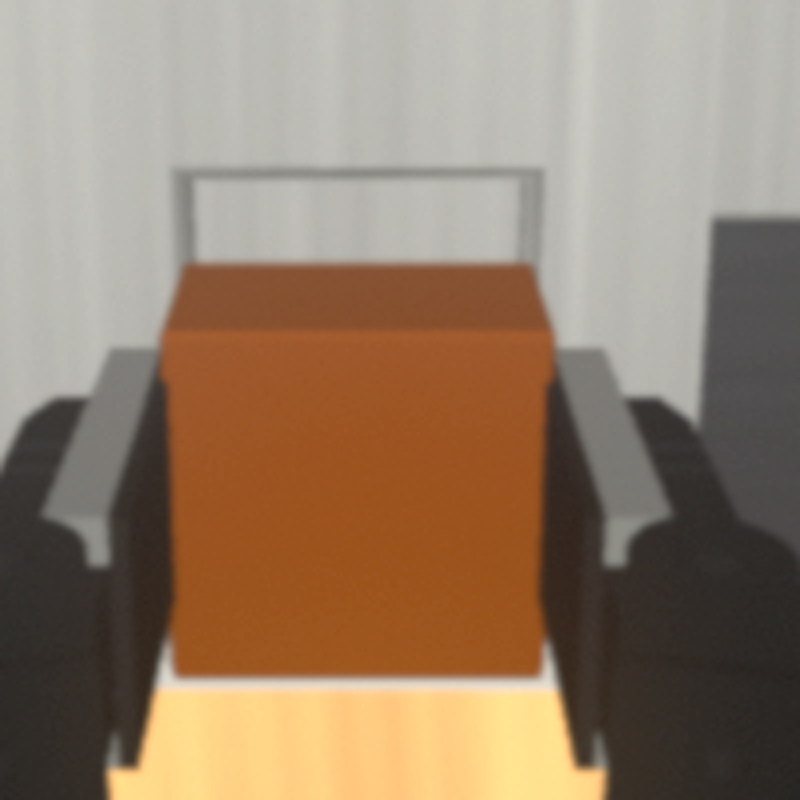

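Run:
```python
from h import *
c=dict(np.load("pics/wrist37.npz")); g=lambda a,b,h: ray(c,230+a/4,200+b/4,h)[:2]
h=.0735-.0067
q=np.array([g(162,330,h+.02),g(552,330,h+.02),g(542,677,h+.02),g(176,677,h+.02)]);print("tile",q.mean(0))
b=np.array([g(186,264,h),g(532,264,h)]); print("bottom far edge",b, b.mean(0)+np.array([.0785,.997])*.018)
r=np.array([g(172,170,.042),g(544,170,.042)]); print("cav",r,r.mean(0)+np.array([.0785,.997])*.02)
```

```text
tile [0.51929064 0.02855788]
bottom far edge [[0.53567352 0.00987352]
 [0.49998602 0.0126457 ]] [0.51924277 0.02920561]
cav [[0.53963756 0.00645618]
 [0.49570209 0.00987195]] [0.51923983 0.02810407]
```

```bash
python3 -m handwheel '[0.5,0,8,0,0,0,8,0,0,0,5,0,0,0,2,0,0,0,0,0,0,0,0,0,0,0,0,0]'; python3 -m handwheel '[0,0,1.5,0,0,0,0,0,0,0,0,0]'; python3 -m handwheel '[0,0,1.5,0,0,0,0,0,0,0,0,0]'
```

```text
t: 53.58
position: [0.5199, 0.0257, 0.0501]
ee_rot: [[-0.079, -0.997, 0.0], [-0.997, 0.079, -0.0], [-0.0, -0.0, -1.0]]
contact_force: [0.2, 0.6, -0.3]
grip_width: 0.0343
t: 53.83
position: [0.5196, 0.0257, 0.0485]
ee_rot: [[-0.079, -0.997, 0.0], [-0.997, 0.079, 0.0], [-0.0, -0.0, -1.0]]
contact_force: [-0.2, 0.2, -0.7]
grip_width: 0.0344
t: 54.08
position: [0.5195, 0.0256, 0.0468]
ee_rot: [[-0.079, -0.997, -0.0], [-0.997, 0.079, -0.0], [0.0, 0.0, -1.0]]
contact_force: [0.1, -0.3, 0.3]
grip_width: 0.0344
```

Below the rim without contact — it is entering the cavity.

```bash
python3 -m handwheel '[0,0,2,0,0,0,1,0,0,0,0,0,0,0,0,0]'; python3 -m handwheel '[0,0,1,0,0,0,0,0,0,0,0,0]'; python3 -m handwheel '[0,0,0.7,0,0,0,0,0,0,0,0,0]'
```

```text
t: 54.42
position: [0.5196, 0.0256, 0.0438]
ee_rot: [[-0.079, -0.997, -0.0], [-0.997, 0.079, -0.0], [0.0, 0.0, -1.0]]
contact_force: [-0.3, 0.1, -1.1]
grip_width: 0.0344
t: 54.67
position: [0.5196, 0.0256, 0.0429]
ee_rot: [[-0.079, -0.997, -0.0], [-0.997, 0.079, -0.0], [0.0, 0.0, -1.0]]
contact_force: [-0.3, -0.0, -0.0]
grip_width: 0.0345
t: 54.92
position: [0.5197, 0.0256, 0.0427]
ee_rot: [[-0.079, -0.997, 0.0], [-0.997, 0.079, -0.0], [-0.0, -0.0, -1.0]]
contact_force: [-1.4, 0.7, 5.3]
grip_width: 0.0345
```

```bash
python3 -m handwheel '[0,0,-0.5,0,0,0,0,0,0,0,0,0,0,0,0,0]' 0.38; python3 -m handwheel '[0,0,-5,0,0,0,-15,0,0,0,-25,0,0,0,-30,0,10,0,-35,0,10,20,-20,0,0,20,0,0,0,0,0,0]'; python3 -m handwheel '[0,0,0,0,0,0,0,0]'; python3 snap.py wrist:38 top:38 side:38;python3 - <<'E'
from h import *
c=dict(np.load("pics/wrist38.npz"))
m=(sat(c)[...,1]>125)&(sat(c)[...,0]<16)
for b in blobs(c,m,.056,amin=300): print(b)
E
```

```text
t: 55.25
position: [0.5196, 0.0256, 0.0425]
ee_rot: [[-0.079, -0.997, -0.0], [-0.997, 0.079, -0.0], [0.0, 0.0, -1.0]]
contact_force: [0.2, -0.7, -0.5]
grip_width: 0.053
t: 55.92
position: [0.4766, 0.0087, 0.1749]
ee_rot: [[-0.08, -0.997, 0.003], [-0.997, 0.08, 0.002], [-0.002, -0.003, -1.0]]
contact_force: [0.2, 0.2, -1.6]
grip_width: 0.0527
t: 56.08
position: [0.4783, 0.0089, 0.1727]
ee_rot: [[-0.079, -0.997, 0.0], [-0.997, 0.079, -0.0], [0.0, -0.0, -1.0]]
contact_force: [0.5, 0.5, -0.1]
grip_width: 0.0528
t 56.08 p [0.4783 0.0089 0.1727] ang 175.49 F [ 0.5  0.5 -0.1] w 0.0528 j [ 19.9   8.1 -10.7   0.  -71.2 -24.4]
([261.0, 157.0], [0.5117, -0.0466], [38.6, 38.0], 50.7, 1142, np.float64(0.0578))
([150.0, 158.0], [0.5854, -0.0515], [35.1, 40.2], 85.6, 1349, np.float64(0.0577))
([161.0, 262.0], [0.5927, 0.0204], [44.1, 39.0], 72.0, 1304, np.float64(0.0577))
([263.0, 260.0], [0.5188, 0.0255], [38.3, 35.5], 85.6, 1323, np.float64(0.0577))
```

View pics/wrist38.png

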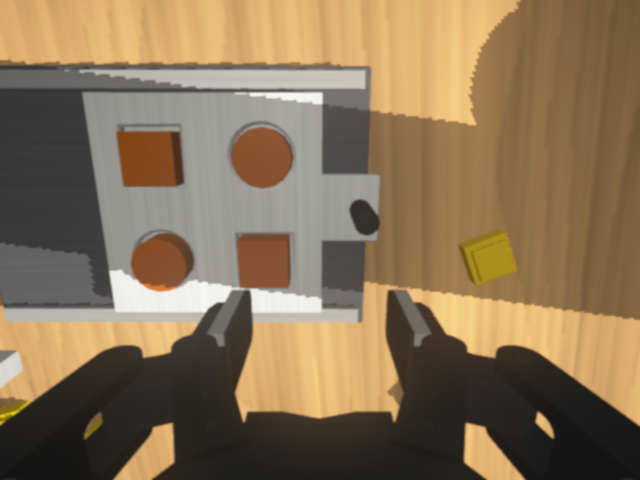

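View pics/side38.png

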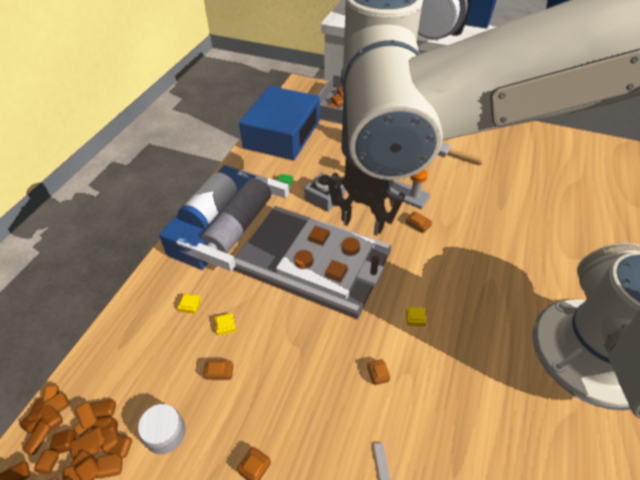

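```bash
python3 fit.py pics/wrist38.png 320 170 400 260 6 pics/w38c.png
python3 - <<'E'
from h import *
c=dict(np.load("pics/wrist38.npz")); W=world(c)
print(ray(c,367.5,222,.084)); m=(abs(W[...,2]-.085)<.004); m[:190]=0;m[250:]=0;m[:,:330]=0;m[:,400:]=0
v,u=np.nonzero(m);print(len(v),u.mean(),v.mean(),ray(c,u.mean(),v.mean(),.084))
E
```

```text
(540, 480, 3)
[ 0.44646204 -0.00375514  0.084     ]
499 366.4148296593186 222.36673346693388 [ 0.44714259 -0.00357459  0.084     ]
```

View pics/w38c.png

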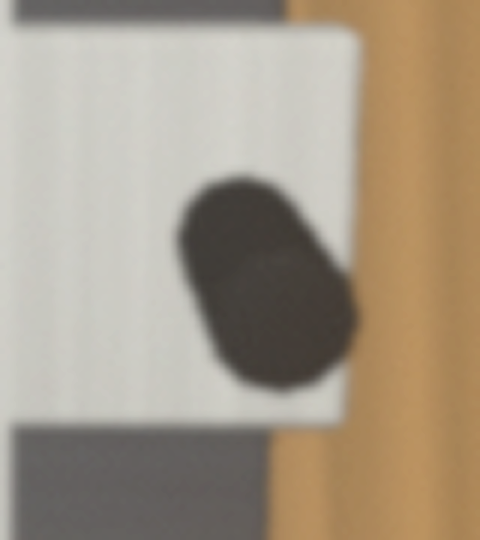

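```bash
python3 -m handwheel '[15,30.2,0,0,0,0,25,0,0,0,25,0,0,0,20,0,0,0,10,0,0,0,0,0,0,0,0,0,0,0,0,0]'; python3 snap.py wrist:39
```

```text
t: 56.9
position: [0.4478, -0.0036, 0.0934]
ee_rot: [[-0.079, -0.997, 0.001], [-0.997, 0.079, -0.0], [0.0, -0.001, -1.0]]
contact_force: [-0.1, -0.7, -0.2]
grip_width: 0.0531
t 56.9 p [ 0.4478 -0.0036  0.0934] ang 175.49 F [-0.1 -0.7 -0.2] w 0.0531 j [ 19.7   8.5 -22.7   0.  -58.7 -24.3]
```

View pics/wrist39.png

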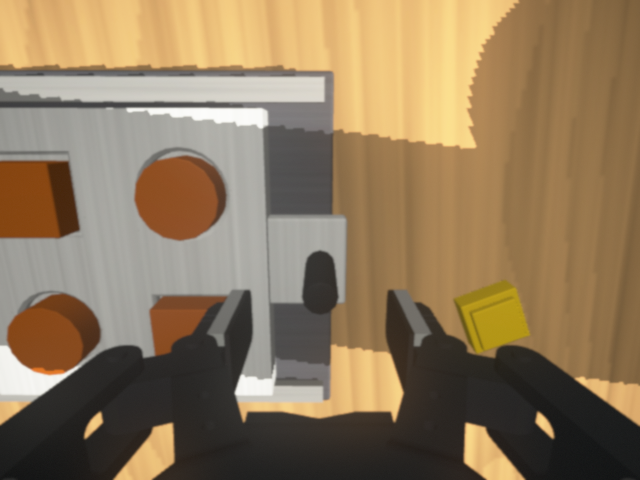

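```bash
python3 -m handwheel '[0,0,15,0,0,0,13,0,0,0,8,0,0,0,3,0,0,0,0,0,0,0,0,0]'; python3 -m handwheel '[0,0,0,0,0,0,0,0,0,0,0,0,0,0,0,0,0,0,0,0,0,0,0,0,0,0,0,0]' 1
```

```text
t: 57.45
position: [0.4474, -0.0037, 0.0543]
ee_rot: [[-0.079, -0.997, 0.001], [-0.997, 0.079, -0.0], [-0.0, -0.001, -1.0]]
contact_force: [0.5, -1.3, -0.4]
grip_width: 0.053
t: 58.03
position: [0.4475, -0.0037, 0.0543]
ee_rot: [[-0.079, -0.997, 0.001], [-0.997, 0.079, 0.0], [-0.0, -0.001, -1.0]]
contact_force: [-1.9, -0.2, 6.2]
grip_width: 0.0143
```

Handle gripped. Push along carriage x (−tool y), moderate pace.

```bash
python3 -m handwheel '[0,-3,0,0,0,-6,0,0,0,-8,0,0,0,-9,0,0,0,-9,0,0,0,-9,0,0,0,-9,0,0,0,-9,0,0]'; python3 -m handwheel '[0,-6,0,0,0,-4,0,0,0,-3,0,0,0,-2,0,0,0,0,0,0,0,0,0,0]'
```

```text
t: 58.7
position: [0.5085, -0.0086, 0.0544]
ee_rot: [[-0.079, -0.997, -0.001], [-0.997, 0.079, 0.0], [0.0, 0.001, -1.0]]
contact_force: [-4.4, 1.7, 8.8]
grip_width: 0.0143
t: 59.2
position: [0.5239, -0.0098, 0.0544]
ee_rot: [[-0.079, -0.997, 0.001], [-0.997, 0.079, -0.0], [0.0, -0.001, -1.0]]
contact_force: [-1.5, 0.3, 5.7]
grip_width: 0.0144
```

```bash
python3 -m handwheel '[0,-2.5,0,0,0,0,0,0,0,0,0,0]';  python3 -m handwheel '[0,-1.5,0,0,0,0,0,0,0,0,0,0]'; python3 -m handwheel '[0,-1.5,0,0,0,0,0,0,0,0,0,0]'; python3 -m handwheel '[0,-1.5,0,0,0,0,0,0,0,0,0,0]'
```

```text
t: 59.45
position: [0.5262, -0.01, 0.0544]
ee_rot: [[-0.079, -0.997, 0.0], [-0.997, 0.079, -0.0], [0.0, -0.0, -1.0]]
contact_force: [-2.7, 0.9, 6.3]
grip_width: 0.0143
t: 59.7
position: [0.5271, -0.0101, 0.0544]
ee_rot: [[-0.079, -0.997, -0.001], [-0.997, 0.079, -0.0], [0.0, 0.001, -1.0]]
contact_force: [-3.9, 0.8, 8.9]
grip_width: 0.0144
t: 59.95
position: [0.5271, -0.0101, 0.0543]
ee_rot: [[-0.079, -0.997, -0.003], [-0.997, 0.079, 0.0], [0.0, 0.003, -1.0]]
contact_force: [-9.6, 3.2, 13.2]
grip_width: 0.0143
t: 60.2
position: [0.5271, -0.0101, 0.0543]
ee_rot: [[-0.079, -0.997, -0.006], [-0.997, 0.079, 0.0], [0.0, 0.006, -1.0]]
contact_force: [-14.0, 5.0, 18.0]
grip_width: 0.0144
```

```bash
python3 -m handwheel '[0,2.5,0,0,0,0,0,0,0,0,0,0]'; python3 -m handwheel '[0,0,0,0,0,0,0,0,0,0,0,0,0,0,0,0]' 0.4; python3 -m handwheel '[0,0,-10,0,0,0,-25,0,0,0,-35,0,0,0,-35,0,0,0,-25,0,0,0,0,0,0,0,0,0]'; python3 snap.py wrist:40 top:40;  python3 fit.py pics/top40.png 230 110 480 330 3 pics/t40c.png
```

```text
t: 60.45
position: [0.5271, -0.0101, 0.0543]
ee_rot: [[-0.079, -0.997, -0.001], [-0.997, 0.079, -0.0], [0.0, 0.001, -1.0]]
contact_force: [-5.8, 1.1, 9.7]
grip_width: 0.014
t: 60.78
position: [0.5281, -0.0102, 0.0534]
ee_rot: [[-0.079, -0.997, -0.0], [-0.997, 0.079, -0.0], [0.0, 0.0, -1.0]]
contact_force: [0.5, -0.9, 0.5]
grip_width: 0.0514
t: 61.37
position: [0.5291, -0.0099, 0.186]
ee_rot: [[-0.079, -0.997, 0.004], [-0.997, 0.079, 0.001], [-0.001, -0.004, -1.0]]
contact_force: [-0.6, -0.2, -1.5]
grip_width: 0.0514
t 61.37 p [ 0.5291 -0.0099  0.186 ] ang 175.47 F [-0.6 -0.2 -1.5] w 0.0514 j [ 15.9  13.1  -2.4   0.  -74.2 -20.4]
(660, 750, 3)
```

View pics/wrist40.png

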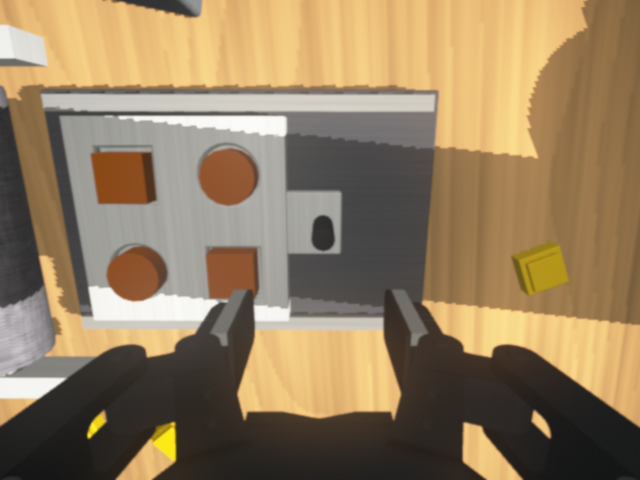

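View pics/t40c.png

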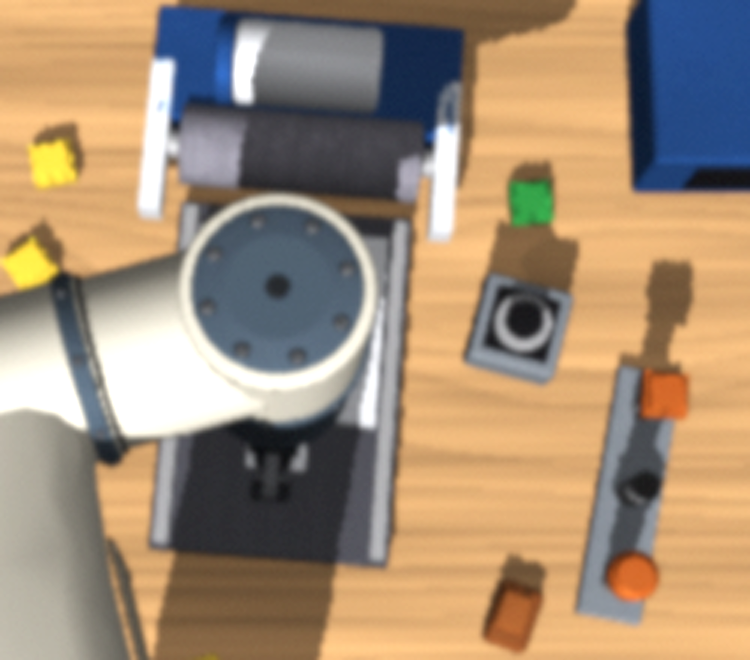

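```bash
python3 -m handwheel '[32.5,-19.9,0,0,32.5,-19.9,0,0,32.5,-19.9,0,0,32.5,-19.9,0,0,32.5,-19.9,0,0,32.5,-19.9,0,0,0,0,20,0,0,0,15,0]' 1; python3 -m handwheel '[0,0,0,0,0,0,0,0,0,0,0,0]'; python3 snap.py wrist:41
```

```text
t: 62.13
position: [0.6316, -0.2161, 0.1454]
ee_rot: [[-0.082, -0.997, -0.003], [-0.997, 0.082, 0.001], [-0.001, 0.003, -1.0]]
contact_force: [-0.3, 1.2, -1.7]
grip_width: 0.0
t: 62.38
position: [0.6318, -0.2139, 0.1492]
ee_rot: [[-0.078, -0.997, -0.0], [-0.997, 0.078, -0.001], [0.001, 0.0, -1.0]]
contact_force: [0.7, -0.1, 0.4]
grip_width: -0.0004
t 62.38 p [ 0.6318 -0.2139  0.1492] ang 175.51 F [ 0.7 -0.1  0.4] w -0.0004 j [ -5.3  29.7  16.9   0.  -77.1   0.8]
```

View pics/wrist41.png

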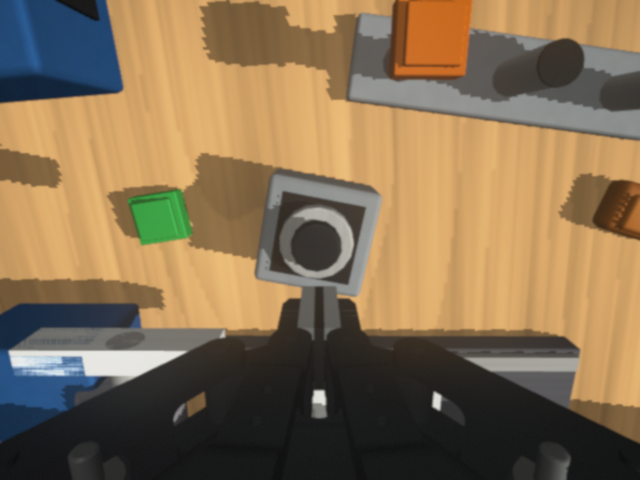

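Run:
```python
from h import *
c=dict(np.load("pics/wrist41.npz")); W=world(c)
for p in [(317,243),(310,240),(325,248),(288,245),(347,235),(370,200),(317,275)]: print(p,W[p[1],p[0]].round(4))
for h in (.06,.064,.066): print(h,ray(c,317,242.5,h))
```

```text
(317, 243) [ 0.6321 -0.2177  0.0683]
(310, 240) [ 0.6362 -0.2198  0.0677]
(325, 248) [ 0.6274 -0.2144  0.069 ]
(288, 245) [ 0.6509 -0.2149  0.0579]
(347, 235) [ 0.613  -0.2186  0.0581]
(370, 200) [ 0.5962 -0.2377  0.0462]
(317, 275) [ 0.634  -0.1936  0.0591]
0.06 [ 0.63226352 -0.21569655  0.06      ]
0.064 [ 0.63215855 -0.21681748  0.064     ]
0.066 [ 0.63210607 -0.21737795  0.066     ]
```

```bash
python3 -m handwheel '[3,0,20,0,0,0,25,0,0,0,18,0,0,0,8,0,0,0,3,0,0,0,0,0,0,0,0,0,0,0,0,0]'; python3 -m handwheel '[0,0,3,0,0,0,0,0,0,0,0,0]';python3 -m handwheel '[0,0,3,0,0,0,0,0,0,0,0,0]'
```

```text
t: 63.1
position: [0.6325, -0.2171, 0.0766]
ee_rot: [[-0.078, -0.997, 0.003], [-0.997, 0.078, -0.001], [0.001, -0.003, -1.0]]
contact_force: [-0.5, -0.3, -0.4]
grip_width: 0.0001
t: 63.35
position: [0.6315, -0.217, 0.0719]
ee_rot: [[-0.079, -0.997, 0.0], [-0.997, 0.079, 0.0], [-0.0, -0.0, -1.0]]
contact_force: [-0.0, -1.1, 0.6]
grip_width: 0.0
t: 63.6
position: [0.6314, -0.217, 0.0684]
ee_rot: [[-0.079, -0.997, -0.001], [-0.997, 0.079, 0.0], [-0.0, 0.001, -1.0]]
contact_force: [0.3, -0.6, -0.5]
grip_width: -0.0003
```

```bash
python3 -m handwheel '[0,0,2.5,0,0,0,0,0,0,0,0,0]';python3 -m handwheel '[0,0,2.5,0,0,0,0,0,0,0,0,0]';python3 -m handwheel '[0,0,2,0,0,0,0,0,0,0,0,0]'; python3 -m handwheel '[0,0,1.5,0,0,0,0,0,0,0,0,0]'
```

```text
t: 63.85
position: [0.6317, -0.2171, 0.0664]
ee_rot: [[-0.079, -0.997, 0.0], [-0.997, 0.079, -0.0], [0.0, -0.0, -1.0]]
contact_force: [-0.9, 0.2, 1.6]
grip_width: -0.0001
t: 64.1
position: [0.6318, -0.2171, 0.064]
ee_rot: [[-0.079, -0.997, 0.001], [-0.997, 0.079, -0.0], [0.0, -0.001, -1.0]]
contact_force: [1.0, -1.3, 2.5]
grip_width: 0.0001
t: 64.35
position: [0.6318, -0.2171, 0.062]
ee_rot: [[-0.079, -0.997, 0.001], [-0.997, 0.079, -0.0], [0.0, -0.001, -1.0]]
contact_force: [0.3, 0.1, 3.4]
grip_width: 0.0001
t: 64.6
position: [0.6318, -0.2171, 0.0611]
ee_rot: [[-0.079, -0.997, 0.001], [-0.997, 0.079, -0.001], [0.0, -0.001, -1.0]]
contact_force: [-0.9, -0.2, 6.9]
grip_width: 0.0001
```

Near bottom (force now exceeds the 4 N spring). A little more to be sure, hold, then release.

```bash
python3 -m handwheel '[0,0,1.5,0,0,0,0,0,0,0,0,0,0,0,0,0]'; python3 -m handwheel '[0,0,-3,0,0,0,-8,0,0,0,-20,0,0,0,-30,0,0,0,-40,0,0,0,-40,0,-40,0,-20,0,-40,0,0,0]';python3 -m handwheel '[-40,0,0,0,-40,0,0,0,-20,0,-30,0,0,0,-30,0,0,0,0,0,0,0,0,0]'; python3 snap.py wrist:42 top:42 side:42; python3 fit.py pics/side42.png 150 90 480 400 2 pics/s42c.png;python3 fit.py pics/top42.png 260 110 480 330 3 pics/t42c.png
```

```text
t: 64.93
position: [0.6319, -0.2171, 0.0609]
ee_rot: [[-0.078, -0.997, 0.002], [-0.997, 0.078, -0.001], [0.001, -0.002, -1.0]]
contact_force: [-3.3, 1.3, 12.7]
grip_width: -0.0001
t: 65.6
position: [0.6392, -0.1416, 0.2242]
ee_rot: [[-0.083, -0.997, 0.009], [-0.997, 0.083, -0.002], [0.001, -0.009, -1.0]]
contact_force: [1.9, -0.1, -0.2]
grip_width: -0.0001
t: 66.1
position: [0.646, -0.0395, 0.2801]
ee_rot: [[-0.078, -0.997, 0.003], [-0.997, 0.078, 0.001], [-0.001, -0.003, -1.0]]
contact_force: [0.0, 0.2, -0.6]
grip_width: -0.0
t 66.1 p [ 0.646  -0.0395  0.2801] ang 175.53 F [ 0.   0.2 -0.6] w -0.0 j [ 10.3  25.9  29.6  -0.  -93.5 -14.8]
(620, 660, 3)
(660, 660, 3)
```

View pics/wrist42.png

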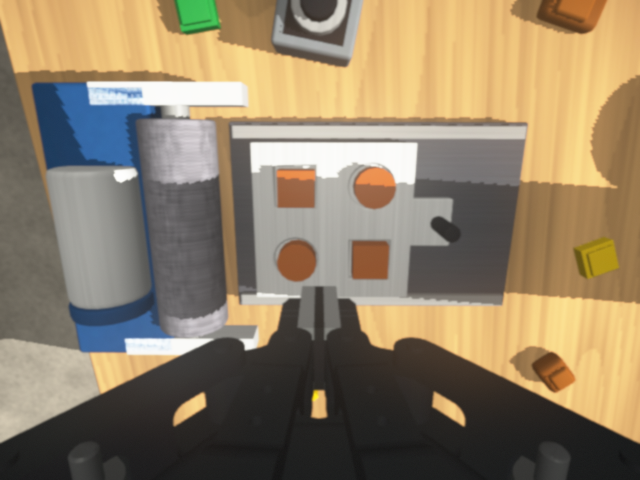

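View pics/s42c.png

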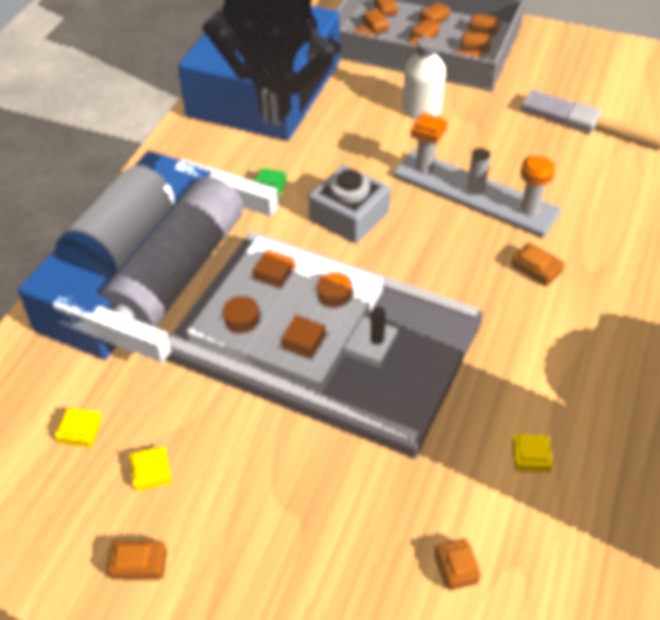

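View pics/t42c.png

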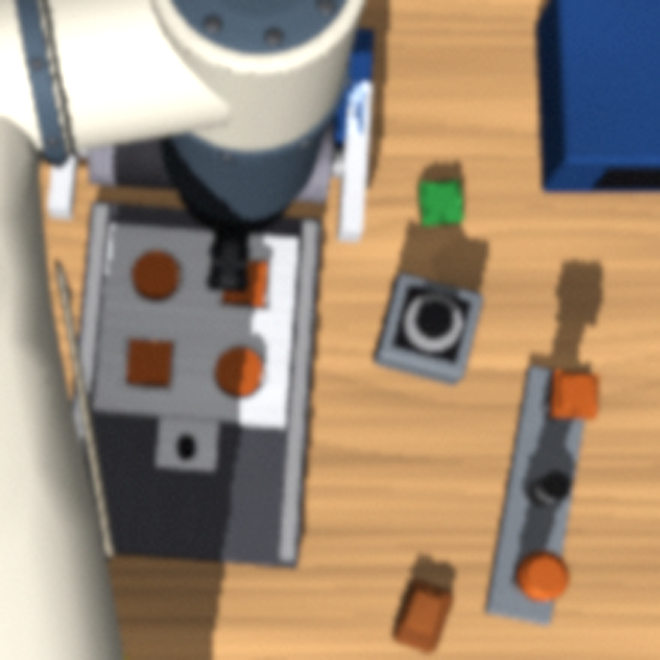

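```bash
python3 - <<'E'
from h import *
c=dict(np.load("pics/wrist42.npz")); W=world(c); 
for n,(u,v) in dict(sf=(296,187),rn=(375,187),rf=(296,260),sn=(370,260)).items():
    q=W[v-13:v+14,u-13:u+14].reshape(-1,3); q=q[~np.isnan(q).any(1)]
    A=np.c_[q[:,:2]-q[:,:2].mean(0),np.ones(len(q))]; k=np.linalg.lstsq(A,q[:,2],rcond=None)[0]
    print(n,q.mean(0).round(4),"tilt deg",np.degrees(k[:2]).round(2))
print("carriage top",W[222,335].round(4),"handle",ray(c,453,234,.084).round(4))
E
python3 -c "
from station import ticket; print(ticket.close_job())"
```

```text
sf [ 0.6664 -0.0598  0.0572] tilt deg [-0.3   0.02]
rn [ 0.5913 -0.0541  0.0572] tilt deg [-0.12  0.11]
rf [0.6731 0.0131 0.0572] tilt deg [0.35 0.52]
sn [0.5991 0.0187 0.0572] tilt deg [-0.05  0.04]
carriage top [ 0.6312 -0.0198  0.0433] handle [ 0.5255 -0.0097  0.084 ]
the job is handed in; nothing more can be done
None
```

The job is done and handed in, at about 66 s of the 208 s allowed.

- **Finished pieces:** the square one is on the far post and the round one on the near post; these were the only two present. Both measured centred to about 1 mm, and the last views show both still on their posts.
- **Blanks:** both discs and both tiles are in cavities of their own outline. Their tops all measured 0.0572 m high and level to about 0.5°.
- **Carriage and button:** the carriage is fully home. Its handle travelled about 80 mm and met the stop at 14 N. The start button was pressed about 6 mm with up to 12.7 N and let go, and it had sprung back in the last views.

**What went wrong:** on the first try the last tile caught the cavity's rim by about 2 mm. At 33 N peak force, this pushed the carriage about 6 mm inward. Before placing the tile, I pulled the carriage back by its handle to the drawn-out stop, where the force rose to 10 N. Its position then matched the original to about 0.5 mm. I then re-aimed the tile and it went in cleanly.

The top and side cameras placed the posts 1–3 mm away from where the wrist camera did. I used the wrist camera's values, and the placements agreed with them.

I did not deliberately touch the stones, bottle, tin or the look-alikes, and none had visibly moved in the views I took.

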